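# Pack the market-stall stamp and chalk kit

## Task

Pack the market-stall kit. First, while the tray is still empty of tools, push it into the packing corner so that it sits square and flush against both rails, and have it still sitting like that at the end. Then press every tool that is out on the table (the ink tin, and whichever of duster, marker pen, chalk and stamp are there) into its own fitted cutout until it is fully home on the bottom; the ink tin lies on its face, so turn it over first: it must go in with its labelled lid up. Leave the cup and the roll of tape where they are.

Things in the scene. Friction and masses are not known exactly. Their poses are not given: they have to be found in the camera images.
- tray: Loose kit tray, 0.65 kg, 224 mm (its x) by 218 mm (its y), wooden rim 20 mm high round a charcoal rigid insert whose top is 18 mm up. Origin: centre of its underside. Its cutouts go down 12 mm to a floor 6 mm above the table. The tray slides when pushed with 3 to 6 N, at an outer face or, from within, at a wall of a cutout.
- tray_groove (a point): Middle of a finger groove in the tray, at (0, -26, 6) mm: 28 mm wide, down to the cutout floor, running along the tray's whole x and open at both ends, across the middle of the pen, duster and tin cutouts, so that fingers can hold these tools by their flanks while they go in. Insert left between pen and duster cutouts 24 mm, duster and tin 22 mm, tin and tray edge 22 mm.
- tray_corner (a point): The tray's outer lower corner at its +x, +y end (112, 109, 0 mm in the tray's frame): it belongs in the inner corner of the corner stop.
- corner_stop: Packing corner: two brown wooden rails, 18 mm thick, 24 mm high, 215 mm long, screwed to the table at right angles. Origin: the inner corner, at table height. One rail runs along its -y, the other along its -x; the tray belongs on the -x, -y side, its x and y parallel to the stop's, its +x face against the one rail and its +y face against the other.
- cutout_tin (a point): Centre of the floor of the ink tin's cutout, at (54, -26, 6) mm of the tray: 72 mm along the tray's x, 104 mm along its y, 12 mm deep. At each y end a sprung steel lip, 24 mm wide, slants in and stands 1.5 mm in the tin's way near the bottom: the tin goes down the last 8 mm only under a push of about 4 to 8 N and is then held by friction.
- cutout_duster (a point): Centre of the floor of the duster's cutout, at (-28.5, -26, 6) mm of the tray: 50 mm along the tray's x, 114 mm along its y, 12 mm deep, sprung lips as in the tin's at both y ends.
- cutout_pen (a point): Centre of the floor of the pen's cutout, at (-88, -26, 6) mm of the tray: 20 mm along the tray's x, 139 mm along its y, 12 mm deep; the pen snaps in between two pairs of sprung beads, 36 mm either side of the middle, under a push of about 3 to 8 N.
- cutout_stamp (a point): Centre of the floor of the stamp's cutout, at (54, 74.5, 6) mm of the tray: 40 mm square, 12 mm deep, sprung lips as in the tin's at both y sides.
- cutout_chalk (a point): Centre of the chalk's cutout at the height of its floor, (-45, 68, 10) mm of the tray: 80 mm along the tray's x, 15 mm along its y, only 8 mm deep; sprung lips at both x ends stand 1 mm in the chalk's way (2 to 5 N). A finger notch, 28 mm along x and 62 mm along y (y = 39 to 101 mm), 12 mm deep, crosses its middle.
- ink_tin: Flat dark-blue stamp-pad tin, pale label on its lid, lid fixed shut, 100 mm along its y, 66 mm along its x (flanks at x = -34 and +31 mm), 15 mm high, 90 g. Origin: centre of its underside; z points out of the labelled lid. It starts on its face: z down, origin 15 mm above the table. Home in its cutout: lid up, its y along the tray's y, either way round.
- board_duster: Felt board duster with a wooden back, 46 mm (x) by 110 mm (y) by 38 mm high, 60 g. Origin: centre of its underside. May be absent. In its cutout it lies felt down with its y along the tray's y, either way round.
- marker_pen: White marker pen with a red cap, lying along its y, 135 mm long, 16 mm thick in the middle and thinner to the ends, 20 g. Origin: 8 mm off its axis, on the side it lay on at the start (it may roll). May be absent. It goes in with its y along the tray's y, either way round.
- pen_mid (a point): Middle of the marker pen, on its axis. With the pen home it is 14 mm above the table.
- loaf_stamp: Stamp standing upright: 36 mm square wooden foot 14 mm high, dark-brown turned handle from 36 to 82 mm up, up to 30 mm thick, 50 g. Origin: centre of its underside. May be absent. It goes in foot down, at any quarter turn.
- chalk_stick: Stick of white chalk, lying along its y, 75 mm long, 11 mm thick, 12 g. Origin: middle of its underside. May be absent. It goes in with its y along the tray's x, either way round. It and the stamp start nearest the table's right edge, which is at y = -0.33 m.
- espresso_cup: Bystander: green and white espresso cup, 64 mm wide, 48 mm high, front left.
- masking_tape: Bystander: roll of masking tape, 96 mm wide, 25 mm high, lying flat, front right.
Mind the look-alikes: they are no part of the job. There is more than one size of the ink_tin; the job needs the larger.

How it is judged (in metres and radians):
On the way:
1. the tray sits square and flush in the packing corner, before any tool is in it (x of tray_corner in the frame of corner_stop between -0.005 and 0.003 m and y of tray_corner in the frame of corner_stop between -0.005 and 0.003 m and angle between the x axis of tray and the x axis of corner_stop, either way round below 0.025 rad and angle between tray's own z axis and vertical below 0.03 rad and horizontal distance between ink_tin and cutout_tin above 0.03 m and horizontal distance between board_duster and cutout_duster above 0.03 m and horizontal distance between pen_mid and cutout_pen above 0.03 m and horizontal distance between loaf_stamp and cutout_stamp above 0.03 m and horizontal distance between chalk_stick and cutout_chalk above 0.03 m), for 0.2 s.
At the end, for the whole second after the job is handed in: Tray corner within 5 mm of both rails, tray square to them within 1.4 degrees. Ink tin, lid up, and every other tool present at rest in their own cutouts: within 6 mm of centre, within 2.5 mm of fully home, level and in line within 3.4 degrees. Bystanders left alone (x of tray_corner in the frame of corner_stop between -0.005 and 0.003 m and y of tray_corner in the frame of corner_stop between -0.005 and 0.003 m and angle between the x axis of tray and the x axis of corner_stop, either way round below 0.025 rad and angle between tray's own z axis and vertical below 0.03 rad and horizontal distance between ink_tin and cutout_tin below 0.006 m and z of ink_tin in the frame of tray between 0.003 and 0.0085 m and linear speed of each of ink_tin, board_duster, marker_pen, loaf_stamp, chalk_stick below 0.02 m/s and angle between the y axis of each of ink_tin, board_duster, marker_pen and the y axis of tray, either way round below 0.06 rad and angle between each of ink_tin, board_duster, loaf_stamp's own z axis and vertical below 0.06 rad and horizontal distance between board_duster and cutout_duster below 0.006 m and z of board_duster in the frame of tray between 0.003 and 0.0085 m and horizontal distance between pen_mid and cutout_pen below 0.006 m and z of pen_mid in the frame of tray between 0.011 and 0.0165 m and horizontal distance between loaf_stamp and cutout_stamp below 0.006 m and z of loaf_stamp in the frame of tray between 0.003 and 0.0085 m and horizontal distance between chalk_stick and cutout_chalk below 0.006 m and z of chalk_stick in the frame of tray between 0.007 and 0.0125 m and angle between the y axis of chalk_stick and the x axis of tray, either way round below 0.06 rad); the robot touches nothing.
It fails at once if the cup is knocked out of its place by more than 3 cm or tipped (distance of espresso_cup from where it was at the start of the episode above 0.03 m or angle between espresso_cup's own z axis and vertical above 0.5 rad).
It fails at once if the tape is knocked out of its place by more than 3 cm or tipped (distance of masking_tape from where it was at the start of the episode above 0.03 m or angle between masking_tape's own z axis and vertical above 0.5 rad).
Of board_duster, marker_pen, loaf_stamp, chalk_stick only 3 to 4 are there at a start; the rules pass over those that are not, and their reading is None.
At some moment in a run one of ink_tin, board_duster may be knocked a few centimetres aside while the robot is not near it.
It also fails if it takes over 208 s, if anything falls off the work surface, if the arm or the gripper's body presses on something with over 40 N, if the wrist force passes 120 N, or if a joint passes its speed limit or range.

## Robot

A 7-joint arm with a two-finger parallel gripper is mounted at the origin on the work surface; the furniture and walls round the work are solid. World frame = base frame: x ahead of the robot, y to its left, z up, the work surface at z = 0. Lengths are in m, angles in degrees, forces in N, time in s.
With the tool pointing down it reaches from about 0.425 to 0.875 m from the base axis. Payload 4.7 kg.
Tool frame: the origin (TCP) lies midway between the tips of the shut fingers; the grasp point (between the pads) lies 19 mm behind it; z points along the fingers, y is the line along which they close (so a half turn about z gives the same grasp; the last joint's range is limited). The gripper opens to 87 mm and grips with 3 to 60 N. Pads are 19 mm wide; open, the fingers measure 117 mm over their backs; the gripper's body (75 mm by 190 mm) begins 51 mm behind the grasp point.
Start: joints at [-67.374, 18.392, -4.016, 83.108, 1.295, 78.541, -3.26], TCP at [0.242, 0.603, 0.223] pointing down, gripper open.
Joint ranges: [-163.93, 163.93], [-17.29, 119.83], [-79.2, 71.16], [3.27, 140.29], [-89.18, 269.18], [5.43, 117.66], [-154.24, 154.24]. Speed limits (degrees/s): [147.25, 147.25, 180, 180, 180, 180, 180].

## Interface

Orientations are given as [roll, pitch, yaw] about the fixed x, y, z axes, in that order (R = Rz(yaw) Ry(pitch) Rx(roll)).
In Python, from cell import env, viewer, boxes_of, masks_of gives the robot as it stands. The module is installed in compiled form; this text tells all that it offers.
- The arm moves only by the tool apply_moves, never from a script. Its argument "moves" is a list of rows, each a list of 7 numbers: the shift along the tool's x, y, z scaled (see below), then the turn, a rotation vector about the tool's x, y, z scaled (see below), then the opening, from 0 (shut) to 1 (fully open). A call has 1 to 20 rows; each row is the pose to reach, as a shift and turn from the pose commanded when the call began, along the tool's axes at that moment; what a row does not reach only later rows make up. The controller multiplies each number of a shift by 0.2 m and each number of a turn by 1.5 rad. A row lasts 1/10 s, in which the tool goes at most 50 mm and 8.59 degrees, less where a joint would pass 70% of its speed; a pose out of reach is approached as far as the arm can. A call with a number of a shift or a turn outside -1 to 1 is refused whole. A call with a gripper value outside its range is refused whole. The fingers move at their own pace and stop on an object; "grip_force" is the grip in N (left out, the last holds). Time passes only in rows, so rows that repeat a pose let the fingers close. It gives the time, the measured TCP pose, the force, the opening and the grip force at its end, in the units of the state.
- env.get_obs(): the state, without advancing time (a new reading comes with each control period).
- viewer.read_camera(name): name is "scene" or "side" or "wrist"; returns the picture (420x560x3 uint8, red, green, blue); there is no depth.
- viewer.get_calibration(name): a dict with "fov_y" (degrees; the focal length in pixels is half the picture's height over the tangent of half this angle, whatever the lens; pixels are square), "cx", "cy" (the principal point, pixels), "k1" (the pictures are not rectified: a ray, as slopes to the right and down, at radius r is drawn at 1 + k1 r^2 times it, then the intrinsics apply), "position" and "orientation" of the camera in the world. Camera axes: x right, y up, looking along -z (the intrinsics and any distortion apply to the point x, -y, -z); pixel columns grow to the right and rows downward; lengths in m; the calibration is good to about 2 mm. A picture is of the moment at which its call begins: read the wrist's pose just before it. get_calibration takes no time and is no camera call; for the wrist camera it gives the pose at the moment of the call.
- env.sign_off(): hands the job in; it is judged then, once.
Trained networks look in the newest picture that a camera, given by its name, has taken for a name from the list of things; names that differ only in an ending like _2 or _b are one class to them, and where a whole thing is asked for, a point or a joint stands for the part that bears it (a point fixed in the world has none). Each returns a list of dicts, best first, with "conf" (0 to 1); they miss things now and then, are a little off and sometimes report something else, mostly with a low value. They report only what shows in the picture. A call takes as long as a camera call. They do not tell look-alikes from the thing itself.
- boxes_of(camera, target): "location" ([column, row] in pixels, amid what is visible of it).
- masks_of(camera, target): "pixels" (420x560 bool, what is visible of it) and "location" ([column, row] in pixels, amid what is visible of it).
The state is a dict: "time_s": time; "qpos": joint angles; "joint_velocities": joint speeds; "effort": joint torques, N m; "tool_pos": TCP position; "tool_rot": TCP orientation; "force": force on the tool from outside, world axes, zero at the start; "wrist_torque": the same for the moment, N m; "grip_width": finger opening in m; "grasp_force": force on a finger pad.
Only numpy, scipy, OpenCV 4.12 (cv2) and the standard library are available. Lean on these libraries where they do the work, as an engineer would, in place of code of your own. Each camera call takes 0.05 s, during which the arm holds its last target. There are 200 camera calls.

## Working session

There is one attempt and no reset: what is moved stays moved. The work goes in short steps, Python scripts to look and compute and a tool call to move; the robot and the scene stay as the last step left them, time stands still between calls to the robot, and variables do not carry over. Pictures are saved under pics/ and viewed, at most 15 in all, crops included, and the job is handed in when it is done.

Besides the shell and the picture viewer there is one more tool, called after ">>>" as name([rows], argument=value, ...), one row to a line, values as JSON. apply_moves: Moves the arm, as the interface text tells. Shifts and turns lie within -1 to 1; 1 stands for 0.2 m of shift or 1.5 rad of turn. Its arguments: {"type":"object","properties":{"moves":{"type":"array","items":{"type":"array","items":{"type":"number","minimum":-1,"maximum":1}}},"grip_force":{"type":"number"}},"required":["moves"]}

```bash
mkdir -p pics; ls; python3 - <<'E'
from cell import env, viewer
import cv2
o=env.get_obs(); print({k:(o[k]) for k in o})
for n in ("scene","side","wrist"):
    print(n,viewer.get_calibration(n))
ims=[viewer.read_camera(n) for n in ("scene","side")]
for n,i in zip(("scene","side"),ims): cv2.imwrite(f"pics/{n}0.png",cv2.resize(i[:,:,::-1],(800,600),interpolation=cv2.INTER_CUBIC))
E
```

```text
pics
{'time_s': 0.0, 'qpos': array([-67.37568248,  18.43901698,  -4.01519661,  83.17514558,
         1.29606439,  78.54217254,  -3.26045578]), 'joint_velocities': array([ 0.07581821, -0.06705171, -0.00188972, -0.04194337, -0.10636331,
        0.00241898, -0.04899415]), 'effort': array([ 1.31760762e-04, -4.91293502e+01, -4.03269734e-01, -3.12519407e+01,
       -6.37760991e-02,  4.39606409e-02,  1.76724748e-04]), 'tool_pos': array([0.24140998, 0.60289885, 0.22145984]), 'tool_rot': array([-1.79888969e+02,  7.00329119e-03,  1.58184883e+02]), 'force': array([ 0.02238098, -0.287527  , -0.04321057]), 'wrist_torque': array([-0.01029259,  0.00334433,  0.00975306]), 'grasp_force': 0.0, 'grip_width': 0.0871175027533765}
scene {'fov_y': 56.87757365332578, 'cx': 280.4354407043337, 'cy': 208.29423625520832, 'k1': -0.05256630471923597, 'position': array([-0.07800209,  0.43000324,  0.59093769]), 'orientation': array([  52.01029197,   -1.23377238, -123.8523746 ])}
side {'fov_y': 56.83317774111588, 'cx': 278.8863845924694, 'cy': 205.39885798969763, 'k1': 0.009352836203854232, 'position': array([ 0.37750355, -0.68562925,  0.55710907]), 'orientation': array([54.091647  , -1.29587277, -7.834221  ])}
wrist {'fov_y': 63.76534234103131, 'cx': 277.155142851513, 'cy': 212.55006343144666, 'k1': -0.07945456170018629, 'position': array([0.1704191 , 0.6305318 , 0.38303485]), 'orientation': array([-1.61561424e+01,  3.15975797e-02,  6.81683997e+01])}
```

View pics/scene0.png

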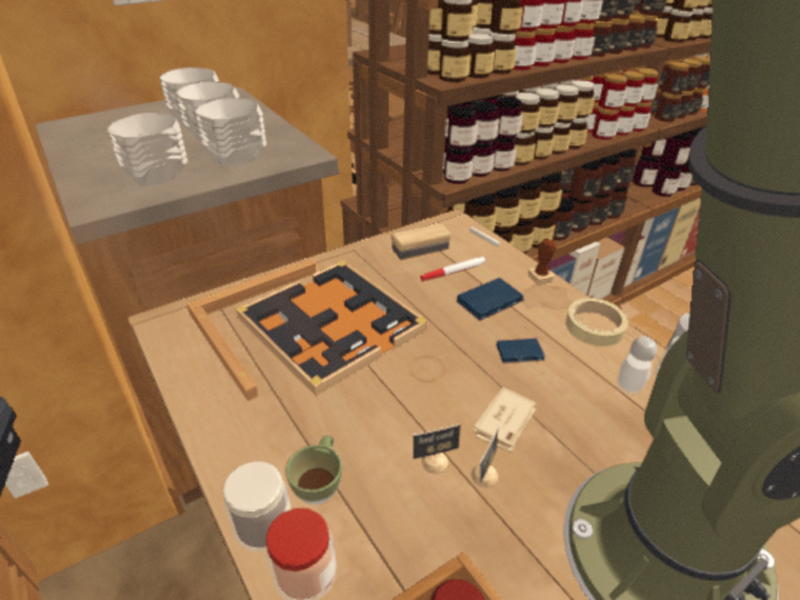

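View pics/side0.png

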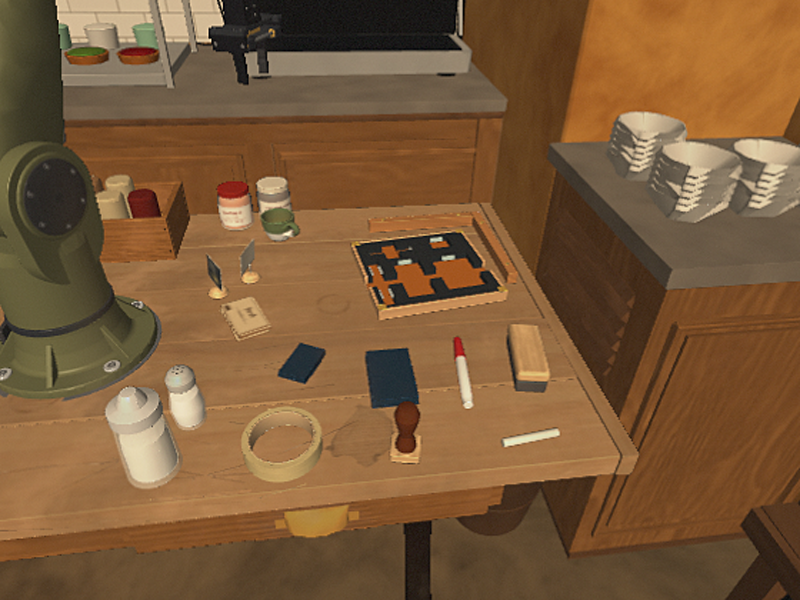

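The side view (800x600) shows all four optional tools: duster (528,357), pen (462,370), stamp (405,430), chalk (530,437). There are two blue tins, a large one at (390,377) and a small one at (302,363). The tray is at (430,272), and the rails' inner corner is near (478,222).

```bash
cat > h.py <<'E'
import numpy as np, cv2
from cell import env, viewer, boxes_of, masks_of
from scipy.spatial.transform import Rotation as Ro
def R(e): return Ro.from_euler('xyz',e,degrees=True).as_matrix()
def K(c):
    f=210/np.tan(np.radians(c['fov_y']/2)); return f
def project(c,P):
    P=np.atleast_2d(P); q=(P-c['position'])@R(c['orientation'])
    s=np.c_[q[:,0]/-q[:,2],-q[:,1]/-q[:,2]]; r2=(s**2).sum(1,keepdims=True)
    return s*(1+c['k1']*r2)*K(c)+[c['cx'],c['cy']]
def ray(c,uv):
    d=(np.atleast_2d(uv).astype(float)-[c['cx'],c['cy']])/K(c); s=d.copy()
    for _ in range(20): s=d/(1+c['k1']*(s**2).sum(1,keepdims=True))
    return np.c_[s[:,0],-s[:,1],-np.ones(len(s))]@R(c['orientation']).T
def onplane(c,uv,z):
    v=ray(c,uv); p=c['position']; return p+v*((z-p[2])/v[:,2])[:,None]
def rect(c,mask,z):
    """min area rect of mask's outline mapped to plane z"""
    cs,_=cv2.findContours(mask.astype(np.uint8),cv2.RETR_EXTERNAL,cv2.CHAIN_APPROX_NONE)
    k=max(cs,key=cv2.contourArea)[:,0,:]; P=onplane(c,k,z)[:,:2]
    (x,y),(w,h),a=cv2.minAreaRect((P*1000).astype(np.float32))
    if w<h: w,h,a=h,w,a+90
    return np.round([x,y,w,h,(a+90)%180-90],1)   # a: yaw of long axis
E
python3 - <<'E'
from h import *
H=dict(tray=.02,corner_stop=.024,ink_tin=.015,board_duster=.038,marker_pen=.008,loaf_stamp=.014,chalk_stick=.011,espresso_cup=.048,masking_tape=.025)
for cam in ("scene","side"):
    viewer.read_camera(cam); c=viewer.get_calibration(cam)
    for n,z in H.items():
        for m in masks_of(cam,n)[:3]:
            if m['conf']>.25: print(cam,n,round(m['conf'],2),np.round(m['location']),rect(c,m['pixels'],z), int(m['pixels'].sum()))
E
```

```text
scene tray 0.76 [231. 225.] [538.6 137.3 240.8 226.8   8.2] 6789
scene corner_stop 0.96 [163. 210.] [573.7 205.1 254.1 232.6   1.9] 1836
scene ink_tin 0.75 [365. 245.] [322.7 -70.7  65.6  50.4  60.8] 451
scene ink_tin 0.69 [340. 210.] [ 444.6 -118.2  111.7   75.3   89. ] 822
scene board_duster 0.85 [296. 173.] [ 627.  -102.8  126.9   90.7   79. ] 756
scene marker_pen 0.62 [318. 188.] [ 555.8 -126.9  136.9   23.    84.5] 238
scene loaf_stamp 0.67 [382. 186.] [ 484.2 -282.5  157.4   44.   -47.8] 362
scene chalk_stick 0.6 [341. 166.] [ 606.3 -246.1   76.6   22.2    4.8] 98
scene espresso_cup 0.66 [221. 332.] [280.8 294.   89.9  62.5 -14.6] 1375
scene espresso_cup 0.3 [230. 224.] [508.  151.7 229.3 218.5   7.9] 6832
scene masking_tape 0.69 [421. 219.] [ 299.  -214.5  116.4   93.   -52.9] 883
scene masking_tape 0.63 [229. 224.] [533.4 138.5 243.7 230.2   8.3] 6956
side tray 0.95 [294. 190.] [546.4 119.2 244.2 231.4 -82. ] 4767
side tray 0.41 [321. 162.] [582.8 187.2 271.2 244.  -88.4] 1364
side corner_stop 0.94 [318. 160.] [582.6 180.  272.6 234.8 -86.9] 1241
side corner_stop 0.68 [188. 301.] [ 309.3 -240.3  111.7   95.5  -87.6] 1692
side ink_tin 0.67 [272. 268.] [ 453.5 -136.4  111.5   64.8  -89.8] 1259
side ink_tin 0.63 [211. 256.] [332.3 -94.4  76.1  49.2  63.5] 603
side board_duster 0.74 [367. 247.] [ 644.1 -140.6  138.7   52.6   79.6] 1170
side board_duster 0.45 [272. 265.] [ 451.  -159.8  106.1   60.5  -90. ] 1211
side marker_pen 0.8 [323. 262.] [ 557.1 -128.6  142.1   15.8   83.7] 333
side chalk_stick 0.58 [368. 303.] [ 613.6 -258.8   77.6   13.8    5.6] 257
side espresso_cup 0.74 [195. 156.] [290.  257.8 132.2  62.8 -80.5] 489
side masking_tape 0.69 [193. 300.] [ 310.3 -239.8  112.9   92.2  -84.9] 1631
```

```bash
cat >> h.py <<'E'
def plan(pos,rpy):
    """numbers of a move row from the measured pose to pos (mm), rpy (deg)"""
    o=env.get_obs(); A=R(o['tool_rot']); 
    d=A.T@(np.array(pos)/1000-o['tool_pos'])/.2
    w=Ro.from_matrix(A.T@R(rpy)).as_rotvec()/1.5
    n=int(max(np.linalg.norm(d)*.2/.05,np.degrees(np.linalg.norm(w)*1.5)/8.59)+1)
    print('row',np.round(d,4),np.round(w,4),'rows>=',n)
def st():
    o=env.get_obs(); print('t',round(o['time_s'],2),'pos',np.round(o['tool_pos']*1000,1),'rpy',np.round(o['tool_rot'],2),'F',np.round(o['force'],1),'w',round(o['grip_width']*1000,1),'gf',np.round(o['grasp_force'],1),'q',np.round(o['qpos']))
E
python3 -c "
from h import *
plan([520,90,380],[180,0,90]);plan([380,350,380],[180,0,124])"
```

```text
row [-2.2464 -1.866  -0.787 ] [ 1.000e-04 -0.000e+00  7.934e-01] rows>= 13
row [-1.1134 -0.9193 -0.787 ] [1.000e-04 0.000e+00 3.977e-01] rows>= 7
```

>>> apply_moves([
  [-0.95,-0.8,-0.4,0,0,0,0],
  [-0.95,-0.8,-0.4,0,0,0,0],
  [-0.95,-0.8,-0.4,0,0,0,0],
  [-0.95,-0.8,-0.4,0,0,0,0],
  [-0.95,-0.8,-0.4,0,0,0,0],
  [-0.95,-0.8,-0.4,0,0,0,0],
])

```text
time_s: 1.7
tool_pos: [0.3633, 0.3791, 0.3054]
tool_rot: [179.8, 0.2, 157.7]
force: [0.4, 0.1, -0.0]
grip_width: 0.0468
grasp_force: 0.0
```

>>> apply_moves([
  [-0.95,-0.8,-0.4,0,0,0,0],
  [-0.95,-0.8,-0.4,0,0,0,0],
  [-0.95,-0.8,-0.4,0,0,0,0],
  [-0.95,-0.8,-0.4,0,0,0,0],
  [-0.95,-0.8,-0.4,0,0,0,0],
  [-0.95,-0.8,-0.4,0,0,0,0],
])

```text
time_s: 2.3
tool_pos: [0.4785, 0.1591, 0.3848]
tool_rot: [179.9, 0.2, 157.6]
force: [-0.2, -0.7, 0.3]
grip_width: 0.0029
grasp_force: 0.0
```

```bash
python3 -c "
from h import *
st();plan([520,90,380],[180,0,90])"
```

```text
t 2.3 pos [478.5 159.1 384.8] rpy [179.92   0.24 157.64] F [-0.2 -0.7  0.3] w 2.9 gf 0.0 q [-40.  -2.  18.  88.   1.  94.  46.]
row [-0.3234 -0.2408  0.0253] [0.0025 0.0019 0.787 ] rows>= 8
```

>>> apply_moves([
  [-0.32,-0.24,0.02,0,0,0.787,0],
  [-0.32,-0.24,0.02,0,0,0.787,0],
  [-0.32,-0.24,0.02,0,0,0.787,0],
  [-0.32,-0.24,0.02,0,0,0.787,0],
  [-0.32,-0.24,0.02,0,0,0.787,0],
  [-0.32,-0.24,0.02,0,0,0.787,0],
  [-0.32,-0.24,0.02,0,0,0.787,0],
  [-0.32,-0.24,0.02,0,0,0.787,0],
  [-0.32,-0.24,0.02,0,0,0.787,0],
  [-0.32,-0.24,0.02,0,0,0.787,0],
])

```text
time_s: 3.3
tool_pos: [0.5169, 0.0975, 0.3784]
tool_rot: [-180.0, -0.0, 90.8]
force: [-0.1, 0.2, 0.1]
grip_width: 0.0005
grasp_force: 0.0
```

```bash
python3 - <<'E'
from h import *
H=dict(tray=.02,corner_stop=.024,ink_tin=.015,board_duster=.038,marker_pen=.008,loaf_stamp=.014,chalk_stick=.011,masking_tape=.025)
st(); c=viewer.get_calibration("wrist"); im=viewer.read_camera("wrist"); print(c['position'],c['orientation'])
cv2.imwrite("pics/w1.png",cv2.resize(im[:,:,::-1],(800,600),interpolation=cv2.INTER_CUBIC)); np.save("w1.npy",im); np.save("w1c.npy",c,allow_pickle=True)
for n,z in H.items():
    for i,m in enumerate(masks_of("wrist",n)[:3]):
        if m['conf']>.25:
            print(n,round(m['conf'],2),np.round(m['location']),rect(c,m['pixels'],z), int(m['pixels'].sum()))
            if n in("tray","corner_stop") and i==0: np.save("m_"+n,m['pixels'])
E
```

```text
t 3.3 pos [516.9  97.5 378.4] rpy [-1.7999e+02 -1.0000e-02  9.0780e+01] F [-0.1  0.2  0.1] w 0.5 gf 0.0 q [-36.   1.  23.  86.  -0.  93. -12.]
[0.5153885  0.17261777 0.53996821] [-16.03892145  -0.06301272   0.76479854]
tray 0.9 [296. 138.] [546.6 132.1 225.1 218.4   7.9] 21021
corner_stop 0.67 [384.  28.] [584.6 197.3 233.2 229.8 -87.3] 4770
ink_tin 0.55 [172. 252.] [343.2 -49.   39.8  20.    1.2] 176
ink_tin 0.55 [301. 138.] [546.9 131.8 225.7 220.9   8.2] 20782
marker_pen 0.5 [294. 140.] [547.  130.9 230.5 224.2   7.8] 21079
masking_tape 0.4 [138. 338.] [ 268.5 -217.6   31.9   11.3   83. ] 83
```

View pics/w1.png

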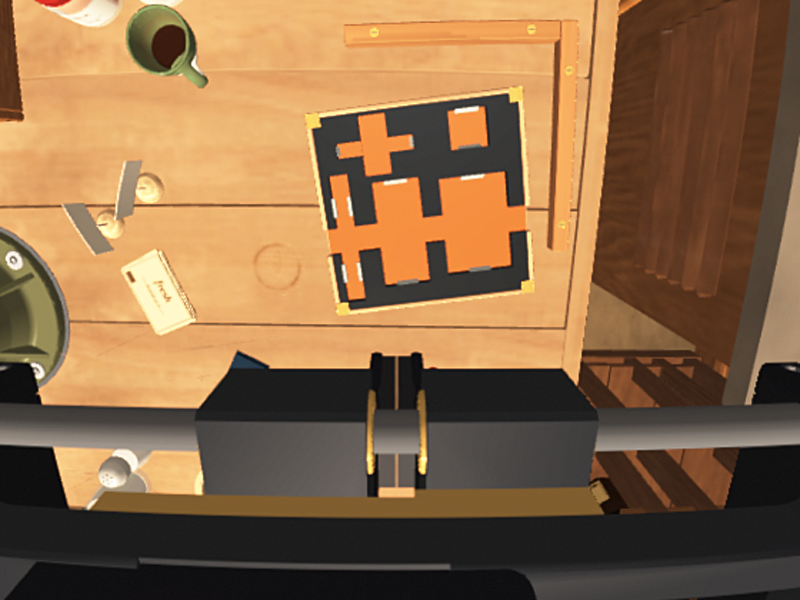

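The wrist view shows the tray at (418,195), rotated about 8°. The rails' inner corner is at (555,42), and the gripper hides the tools. Tray centre is (547,132) mm at yaw 8° and the stop's inner corner is about (678,300) at yaw 2.7°. I'll push the tray with two open fingers, +y first.

```bash
python3 -c "
from h import *
plan([558,-30,200],[180,0,92.7]);plan([558,-30,8],[180,0,92.7])"
```

```text
row [-0.6359  0.1985  0.8928] [ 0.0001 -0.     -0.0249] rows>= 5
row [-0.6359  0.1984  1.8528] [ 0.0001 -0.     -0.0249] rows>= 8
```

>>> apply_moves([
  [-0.636,0.198,0.89,0,0,-0.022,0.9],
  [-0.636,0.198,0.89,0,0,-0.022,0.9],
  [-0.636,0.198,0.89,0,0,-0.022,0.9],
  [-0.636,0.198,0.89,0,0,-0.022,0.9],
  [-0.636,0.198,0.89,0,0,-0.022,0.9],
  [-0.636,0.198,0.89,0,0,-0.022,0.9],
  [-0.636,0.198,0.89,0,0,-0.022,0.9],
])

```text
time_s: 4.45
tool_pos: [0.5581, -0.0294, 0.2011]
tool_rot: [180.0, -0.0, 92.4]
force: [0.7, -0.2, 0.5]
grip_width: 0.0486
grasp_force: 0.0
```

>>> apply_moves([
  [0,0,0.2,0,0,0,0.9],
  [0,0,0.4,0,0,0,0.9],
  [0,0,0.6,0,0,0,0.9],
  [0,0,0.8,0,0,0,0.9],
  [0,0,0.95,0,0,0,0.9],
  [0,0,0.95,0,0,0,0.9],
  [0,0,0.95,0,0,0,0.9],
])

```text
time_s: 5.15
tool_pos: [0.5593, -0.0286, 0.0123]
tool_rot: [179.9, -0.0, 92.6]
force: [1.1, 0.3, 0.5]
grip_width: 0.0782
grasp_force: 0.0
```

```bash
python3 -c "
from h import *
st()"
```

```text
t 5.15 pos [559.3 -28.6  12.3] rpy [ 1.7988e+02 -3.0000e-02  9.2550e+01] F [1.1 0.3 0.5] w 78.2 gf 0.0 q [-24.  20.  28. 109. -12.  53.  12.]
```

>>> apply_moves([
  [0.04,0,0.015,0,0,0,0.9],
  [0.08,0,0.015,0,0,0,0.9],
  [0.12,0,0.015,0,0,0,0.9],
  [0.15,0,0.015,0,0,0,0.9],
  [0.175,0,0.015,0,0,0,0.9],
  [0.2,0,0.015,0,0,0,0.9],
  [0.225,0,0.015,0,0,0,0.9],
  [0.25,0,0.015,0,0,0,0.9],
  [0.275,0,0.015,0,0,0,0.9],
  [0.3,0,0.015,0,0,0,0.9],
  [0.325,0,0.015,0,0,0,0.9],
  [0.35,0,0.015,0,0,0,0.9],
  [0.375,0,0.015,0,0,0,0.9],
  [0.4,0,0.015,0,0,0,0.9],
  [0.42,0,0.015,0,0,0,0.9],
  [0.44,0,0.015,0,0,0,0.9],
])

```text
time_s: 6.75
tool_pos: [0.5537, 0.0547, 0.0077]
tool_rot: [-179.9, 0.2, 92.4]
force: [-1.6, -6.6, 2.9]
grip_width: 0.0782
grasp_force: 3.2
```

>>> apply_moves([
  [0.015,0,0,0,0,0,0.9],
  [0.03,0,0,0,0,0,0.9],
])

```text
time_s: 6.95
tool_pos: [0.5539, 0.061, 0.0077]
tool_rot: [-180.0, 0.2, 92.3]
force: [0.4, -5.8, 1.1]
grip_width: 0.0784
grasp_force: 2.7
```

>>> apply_moves([
  [0.01,0,0,0,0,0,0.9],
  [0.02,0,0,0,0,0,0.9],
])

```text
time_s: 7.15
tool_pos: [0.5539, 0.0651, 0.0077]
tool_rot: [180.0, 0.2, 92.3]
force: [-0.2, -5.1, 1.8]
grip_width: 0.0784
grasp_force: 2.7
```

>>> apply_moves([
  [0.01,0,0,0,0,0,0.9],
  [0.02,0,0,0,0,0,0.9],
])

```text
time_s: 7.35
tool_pos: [0.5539, 0.0661, 0.0077]
tool_rot: [180.0, 0.4, 92.3]
force: [1.2, -13.1, 2.2]
grip_width: 0.0781
grasp_force: 6.6
```

>>> apply_moves([
  [0.01,0,0,0,0,0,0.9],
  [0.02,0,0,0,0,0,0.9],
])

```text
time_s: 7.55
tool_pos: [0.554, 0.0663, 0.0078]
tool_rot: [180.0, 0.6, 92.2]
force: [0.9, -19.9, 3.7]
grip_width: 0.078
grasp_force: 9.9
```

>>> apply_moves([
  [-0.1,0,0,0,0,0,0.9],
  [-0.15,0,-0.2,0,0,0,0.9],
  [-0.15,0,-0.4,0,0,0,0.9],
  [0,0,-0.6,0,0,0,0.9],
  [0,0,-0.8,0,0,0,0.9],
  [0,0,-1,0,0,0,0.9],
  [0,0,-1,0,0,0,0.9],
  [0,0,-1,0,0,0,0.9],
])

```text
time_s: 8.35
tool_pos: [0.5538, 0.0762, 0.2085]
tool_rot: [179.9, -0.1, 92.4]
force: [-0.6, -0.8, 0.0]
grip_width: 0.0786
grasp_force: 0.0
```

```bash
cat >> h.py <<'E'
def stop_tray():
    c=viewer.get_calibration("wrist"); viewer.read_camera("wrist")
    for n,z in (("tray",.02),("corner_stop",.024)):
        for m in masks_of("wrist",n)[:1]: print(n,round(m['conf'],2),rect(c,m['pixels'],z))
E
python3 - <<'E'
from h import *
st(); stop_tray()
for n,z in (("tray",.02),):
    viewer.read_camera("side"); c=viewer.get_calibration("side")
    for m in masks_of("side",n)[:1]: print(n,round(m['conf'],2),rect(c,m['pixels'],z))
plan([400,180,100],[180,0,182.7])
E
```

```text
t 8.35 pos [553.8  76.2 208.5] rpy [ 1.7988e+02 -6.0000e-02  9.2430e+01] F [-0.6 -0.8  0. ] w 78.6 gf 0.0 q [-36.   8.  28.  99.  -4.  74.  -5.]
tray 0.58 [556.2 169.2 223.7 184.4   2.4]
tray 0.83 [554.7 169.8 244.2 227.  -88.1]
row [ 0.5536 -0.7382  0.5315] [-1.8000e-03 -1.0000e-03 -1.0504e+00] rows>= 11
```

```bash
python3 -c "
from h import *
plan([418,182,110],[180,0,182.7])"
```

```text
row [ 0.5598 -0.648   0.4813] [-1.8000e-03 -1.0000e-03 -1.0504e+00] rows>= 11
```

>>> apply_moves([
  [0.56,-0.648,0.2,0,0,-1,0.9],
  [0.56,-0.648,0.2,0,0,-1,0.9],
  [0.56,-0.648,0.2,0,0,-1,0.9],
  [0.56,-0.648,0.3,0,0,-1,0.9],
  [0.56,-0.648,0.48,0,0,-1,0.9],
  [0.56,-0.648,0.48,0,0,-1,0.9],
  [0.56,-0.648,0.48,0,0,-1,0.9],
  [0.56,-0.648,0.48,0,0,-1,0.9],
  [0.56,-0.648,0.48,0,0,-1,0.9],
  [0.56,-0.648,0.48,0,0,-1,0.9],
  [0.56,-0.648,0.48,0,0,-1,0.9],
  [0.56,-0.648,0.48,0,0,-1,0.9],
])

```text
time_s: 9.8
tool_pos: [0.4188, 0.1821, 0.111]
tool_rot: [-180.0, -0.0, 178.2]
force: [1.1, -0.3, 0.3]
grip_width: 0.0784
grasp_force: 0.0
```

```bash
python3 -c "
from h import *
st();plan([418,182,8],[180,0,182.7])"
```

```text
t 9.8 pos [418.8 182.1 111. ] rpy [-1.7997e+02 -5.0000e-02  1.7816e+02] F [ 1.1 -0.3  0.3] w 78.4 gf 0.0 q [-46.  -0.  19. 118.   0.  62.  61.]
row [ 3.500e-03 -1.000e-04  5.152e-01] [-0.0003 -0.0005 -0.0528] rows>= 3
```

>>> apply_moves([
  [0,0,0.15,0,0,-0.053,0.9],
  [0,0,0.3,0,0,-0.053,0.9],
  [0,0,0.4,0,0,-0.053,0.9],
  [0,0,0.47,0,0,-0.053,0.9],
  [0,0,0.515,0,0,-0.053,0.9],
  [0,0,0.515,0,0,-0.053,0.9],
])

```text
time_s: 10.4
tool_pos: [0.4182, 0.1817, 0.0075]
tool_rot: [-179.9, -0.1, -177.2]
force: [0.4, -0.2, 0.2]
grip_width: 0.0785
grasp_force: 0.0
```

>>> apply_moves([
  [-0.025,0,0,0,0,0,0.9],
  [-0.05,0,0,0,0,0,0.9],
  [-0.075,0,0,0,0,0,0.9],
  [-0.1,0,0,0,0,0,0.9],
  [-0.12,0,0,0,0,0,0.9],
  [-0.14,0,0,0,0,0,0.9],
])

```text
time_s: 11.0
tool_pos: [0.4441, 0.183, 0.0084]
tool_rot: [-179.9, -0.4, -177.1]
force: [-8.5, -0.9, 6.4]
grip_width: 0.078
grasp_force: 4.6
```

>>> apply_moves([
  [-0.01,0,0,0,0,0,0.9],
  [-0.02,0,0,0,0,0,0.9],
  [-0.03,0,0,0,0,0,0.9],
])

```text
time_s: 11.3
tool_pos: [0.4472, 0.1832, 0.0079]
tool_rot: [-179.9, -0.8, -177.1]
force: [-17.1, -1.1, 14.3]
grip_width: 0.0781
grasp_force: 8.9
```

>>> apply_moves([
  [-0.015,0,0,0,0,0,0.9],
  [-0.015,0,0,0,0,0,0.9],
])

```text
time_s: 11.5
tool_pos: [0.4472, 0.1833, 0.0074]
tool_rot: [-179.8, -1.1, -177.1]
force: [-21.2, -2.5, 17.8]
grip_width: 0.0783
grasp_force: 10.9
```

>>> apply_moves([
  [0.1,0,0,0,0,0,0.9],
  [0.15,0,-0.2,0,0,0,0.9],
  [0.15,0,-0.5,0,0,0,0.9],
  [0.0,0,-0.8,0,0,0,0.9],
  [-0.2,0.2,-1,0,0,0.2,0.9],
  [-0.4,0.4,-1,0,0,0.4,0.9],
  [-0.5,0.6,-1,0,0,0.6,0.9],
  [-0.5,0.6,-1,0,0,0.8,0.9],
  [-0.5,0.6,-1,0,0,1,0.9],
  [-0.5,0.6,-1,0,0,1,0.9],
  [-0.5,0.6,-1,0,0,1,0.9],
  [-0.5,0.6,-1,0,0,1,0.9],
  [-0.5,0.6,-1,0,0,1,0.9],
  [-0.5,0.6,-1,0,0,1,0.9],
])

```text
time_s: 12.9
tool_pos: [0.5504, 0.3093, 0.2091]
tool_rot: [179.9, -0.0, 96.6]
force: [0.6, 0.2, 0.4]
grip_width: 0.0782
grasp_force: 0.0
```

```bash
python3 -c "
from h import *
st();plan([560,60,350],[180,0,92.7]);plan([560,-300,350],[180,0,92.7])"
```

```text
t 12.9 pos [550.4 309.3 209.1] rpy [ 1.7993e+02 -3.0000e-02  9.6630e+01] F [0.6 0.2 0.4] w 78.2 gf 0.0 q [-54.  17.  28.  88.  -8.  76. -19.]
row [-1.2434 -0.0954 -0.705 ] [ 0.0008 -0.0003  0.0457] rows>= 6
row [-3.0313 -0.3033 -0.706 ] [ 0.0008 -0.0003  0.0457] rows>= 13
```

>>> apply_moves([
  [-1,-0.08,-0.7,0,0,0.046,0.9],
  [-1,-0.08,-0.7,0,0,0.046,0.9],
  [-1,-0.08,-0.7,0,0,0.046,0.9],
  [-1,-0.08,-0.7,0,0,0.046,0.9],
  [-1,-0.08,-0.7,0,0,0.046,0.9],
  [-1,-0.08,-0.7,0,0,0.046,0.9],
  [-1,-0.08,-0.7,0,0,0.046,0.9],
])

```text
time_s: 13.6
tool_pos: [0.559, 0.1077, 0.3499]
tool_rot: [179.8, -0.1, 92.9]
force: [-0.3, 0.3, -0.3]
grip_width: 0.0782
grasp_force: 0.0
```

>>> apply_moves([
  [-0.2,0,0,0,0,0,0.9],
  [-0.2,0,0,0,0,0,0.9],
  [-0.2,0,0,0,0,0,0.9],
])

```text
time_s: 13.9
tool_pos: [0.5601, 0.0694, 0.3478]
tool_rot: [-179.9, -0.0, 93.0]
force: [0.6, -0.2, -0.1]
grip_width: 0.0781
grasp_force: 0.0
```

```bash
python3 - <<'E'
from h import *
st(); stop_tray()
im=viewer.read_camera("wrist"); cv2.imwrite("pics/w2.png",im[:,:,::-1]); np.save("w2.npy",im); np.save("w2c.npy",viewer.get_calibration("wrist"),allow_pickle=True)
E
```

```text
t 13.9 pos [560.1  69.4 347.8] rpy [-1.7993e+02 -2.0000e-02  9.3040e+01] F [ 0.6 -0.2 -0.1] w 78.1 gf 0.0 q [-43.   6.  37.  85.  -4.  90.  -3.]
tray 0.95 [570.4 186.  226.4 219.2   2.6]
corner_stop 0.93 [647.7 192.2 214.7 110.9 -85.7]
```

>>> apply_moves([
  [-1,0,0,0,0,0,0.9],
  [-1,0,0,0,0,0,0.9],
  [-1,0,0,0,0,0,0.9],
  [-1,0,0,0,0,0,0.9],
  [-1,0,0,0,0,0,0.9],
])

```text
time_s: 14.6
tool_pos: [0.5694, -0.1397, 0.3489]
tool_rot: [-180.0, 0.3, 92.3]
force: [-1.2, -0.2, -0.3]
grip_width: 0.0777
grasp_force: 0.0
```

>>> apply_moves([
  [-0.8,0,0,0,0,0,0.9],
  [-0.8,0,0,0,0,0,0.9],
  [-0.8,0,0,0,0,0,0.9],
  [-0.8,0,0,0,0,0,0.9],
  [-0.8,0,0,0,0,0,0.9],
  [-0.8,0,0,0,0,0,0.9],
])

```text
time_s: 15.2
tool_pos: [0.5804, -0.2886, 0.3481]
tool_rot: [-180.0, -0.1, 93.2]
force: [0.2, 0.0, -0.0]
grip_width: 0.0778
grasp_force: 0.0
```

```bash
python3 - <<'E'
from h import *
H=dict(ink_tin=.015,board_duster=.038,marker_pen=.008,loaf_stamp=.014,chalk_stick=.011)
st(); c=viewer.get_calibration("wrist"); im=viewer.read_camera("wrist")
a=np.load("w2.npy"); cv2.imwrite("pics/w3.png",np.vstack([cv2.resize(x[:280],(560,280)) for x in (a,im)])[:,:,::-1]); np.save("w3.npy",im); np.save("w3c.npy",c,allow_pickle=True)
for n,z in H.items():
    for i,m in enumerate(masks_of("wrist",n)[:3]):
        if m['conf']>.25:
            print(n,round(m['conf'],2),np.round(m['location']),rect(c,m['pixels'],z), int(m['pixels'].sum()))
E
```

```text
t 15.2 pos [ 580.4 -288.6  348.1] rpy [-1.7999e+02 -9.0000e-02  9.3170e+01] F [ 0.2  0.  -0. ] w 77.8 gf 0.0 q [-11.  21.  49.  72. -16.  93.  39.]
ink_tin 0.89 [190.  28.] [455.4 -99.7  69.1  67.5  90. ] 2607
ink_tin 0.67 [108.  20.] [335.5 -86.6  63.3  48.   64. ] 1332
ink_tin 0.27 [266.  48.] [ 557.7 -127.8  134.3   17.7   85. ] 1120
board_duster 0.56 [336.  49.] [ 650.7 -123.3  110.2   47.1   80.1] 3084
marker_pen 0.9 [270.  46.] [ 556.5 -126.3  136.    18.2   83.8] 1192
loaf_stamp 0.68 [189. 140.] [ 451.7 -254.2   49.7   42.4   -1.1] 807
chalk_stick 0.83 [310. 146.] [ 614.7 -251.7   73.1   10.3    5.2] 322
```

View pics/w3.png

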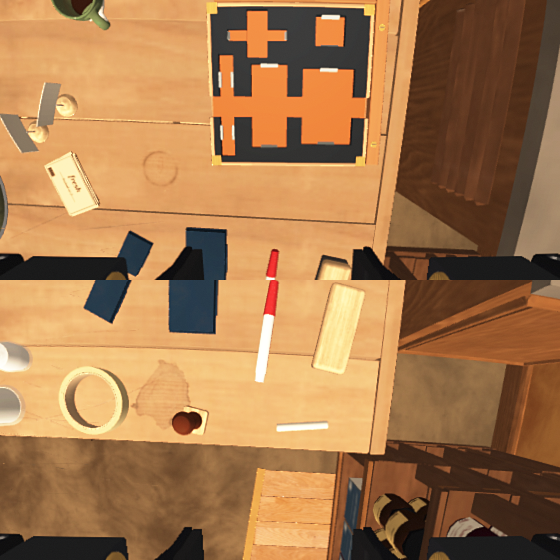

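The tray is flush: its corner measures (677,300) against the stop's (678,300), both at about 2.6°. In the lower half of the picture the large tin is at (192,305), the small tin at (107,300), pen (267,330), duster (338,328), stamp (190,420) and chalk (302,426). The large tin (about 100x66, against 66x48) is the one that fits. It has moved since the first picture, so I'll re-measure it and take a confirming crop.

```bash
python3 - <<'E'
from h import *
im=viewer.read_camera("side"); c=viewer.get_calibration("side")
for m in masks_of("side","ink_tin")[:2]: print(round(m['conf'],2),np.round(m['location']),rect(c,m['pixels'],.015),m['pixels'].sum())
for cn in ("board_duster",):
    m=masks_of("side",cn)[0]; print(cn,rect(c,m['pixels'],.038))
cv2.imwrite("pics/s4.png",cv2.resize(im[190:330,170:410,::-1],(800,467),interpolation=cv2.INTER_CUBIC))
c2=np.load("w2c.npy",allow_pickle=True).item(); print(onplane(c2,[[185,228],[228,230]],.015))
E
```

```text
0.73 [210. 253.] [333.1 -95.   72.5  44.5  62.3] 535
0.47 [303. 180.] [569.1 177.8 244.7 228.2 -87.4] 4113
board_duster [ 644.1 -140.8  138.6   52.8   80.3]
[[ 0.42207046 -0.029182    0.015     ]
 [ 0.48916243 -0.02862434  0.015     ]]
```

View pics/s4.png

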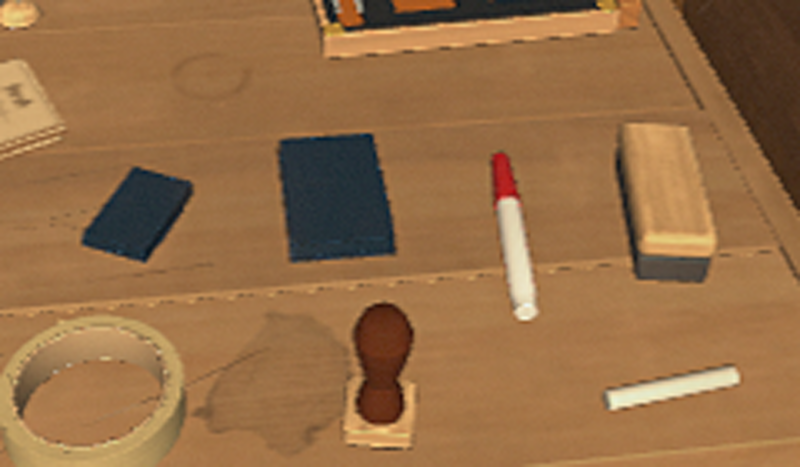

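The crop confirms the large tin is face down at crop (337,197) with no label showing. It measures x 422–489, y −130…−29 mm. I'll grip it by the flanks near its +y end and pivot it over on the table.

```bash
python3 -c "
from h import *
plan([455.5,-46,155],[180,0,90.5])"
```

```text
row [ 1.2524 -0.5542  0.9689] [ 0.0003 -0.0002  0.0301] rows>= 7
```

>>> apply_moves([
  [0.9,-0.4,0.7,0,0,0.03,1],
  [0.9,-0.4,0.7,0,0,0.03,1],
  [0.9,-0.4,0.7,0,0,0.03,1],
  [0.9,-0.4,0.7,0,0,0.03,1],
  [0.9,-0.4,0.7,0,0,0.03,1],
  [0.9,-0.4,0.7,0,0,0.03,1],
])

```text
time_s: 16.25
tool_pos: [0.4858, -0.1094, 0.2046]
tool_rot: [-179.6, -0.3, 90.9]
force: [0.0, 0.4, -0.8]
grip_width: 0.0869
grasp_force: 0.0
```

```bash
python3 -c "
from h import *
st();plan([455.5,-46,60],[180,0,90.5]);plan([455.5,-46,4.5],[180,0,90.5])"
```

```text
t 16.25 pos [ 485.8 -109.4  204.6] rpy [-179.57   -0.27   90.9 ] F [ 0.   0.4 -0.8] w 86.9 gf 0.0 q [-35.  -1.  45. 107.   0.  74.  11.]
row [ 0.3157 -0.1412  0.7258] [-0.005  -0.0032  0.0046] rows>= 4
row [ 0.3144 -0.1391  1.0033] [-0.005  -0.0032  0.0046] rows>= 5
```

>>> apply_moves([
  [0.316,-0.141,0.4,-0.004,-0.003,0.005,1],
  [0.316,-0.141,0.72,-0.004,-0.003,0.005,1],
  [0.316,-0.141,0.72,-0.004,-0.003,0.005,1],
  [0.316,-0.141,0.72,-0.004,-0.003,0.005,1],
  [0.316,-0.141,0.72,-0.004,-0.003,0.005,1],
  [0.316,-0.141,0.72,-0.004,-0.003,0.005,1],
])

```text
time_s: 16.85
tool_pos: [0.4637, -0.0536, 0.0667]
tool_rot: [179.4, 0.3, 90.0]
force: [-0.0, -1.2, 0.6]
grip_width: 0.0871
grasp_force: 0.0
```

```bash
python3 - <<'E'
from h import *
st();plan([455.5,-46,4.5],[180,0,90.5])
E
```

```text
t 16.85 pos [463.7 -53.6  66.7] rpy [179.45   0.29  89.95] F [-0.  -1.2  0.6] w 87.1 gf 0.0 q [-38.   4.  42. 120.  -3.  56.   6.]
row [ 0.0395 -0.0438  0.3103] [ 0.0064  0.0034 -0.0063] rows>= 2
```

>>> apply_moves([
  [0,0,0,0,0,0,1],
  [0,0,0,0,0,0,1],
])

```text
time_s: 17.05
tool_pos: [0.4632, -0.053, 0.0664]
tool_rot: [179.4, 0.2, 90.0]
force: [1.0, -0.1, -0.1]
grip_width: 0.0872
grasp_force: 0.0
```

```bash
python3 - <<'E'
from h import *
st();plan([455.5,-46,4.5],[180,0,90.5])
E
```

```text
t 17.05 pos [463.2 -53.   66.4] rpy [179.44   0.23  89.96] F [ 1.  -0.1 -0.1] w 87.2 gf 0.0 q [-38.   4.  42. 120.  -3.  56.   6.]
row [ 0.0362 -0.0416  0.3091] [ 0.0065  0.0027 -0.0062] rows>= 2
```

>>> apply_moves([
  [0.036,-0.042,0.15,0.006,0.003,-0.006,1],
  [0.036,-0.042,0.25,0.006,0.003,-0.006,1],
  [0.036,-0.042,0.309,0.006,0.003,-0.006,1],
  [0.036,-0.042,0.309,0.006,0.003,-0.006,1],
  [0.036,-0.042,0.309,0.006,0.003,-0.006,0.5],
  [0.036,-0.042,0.309,0.006,0.003,-0.006,0.5],
  [0.036,-0.042,0.309,0.006,0.003,-0.006,0.5],
  [0.036,-0.042,0.309,0.006,0.003,-0.006,0.5],
  [0.036,-0.042,0.309,0.006,0.003,-0.006,0.5],
], grip_force=5)

```text
time_s: 17.95
tool_pos: [0.4538, -0.0452, 0.0033]
tool_rot: [-179.9, -0.0, 90.5]
force: [-2.1, -0.5, 5.0]
grip_width: 0.0648
grasp_force: 5.0
```

```bash
python3 - <<'E'
from h import *
st();plan([460,0,100],[180,0,90.5])
E
```

```text
t 17.95 pos [453.8 -45.2   3.3] rpy [-1.7988e+02 -3.0000e-02  9.0550e+01] F [-2.1 -0.5  5. ] w 64.8 gf 5.0 q [-36.  10.  41. 124.  -9.  49.  11.]
row [ 0.2261  0.0322 -0.4834] [-0.0013 -0.0004  0.0006] rows>= 3
```

>>> apply_moves([
  [0,0,-0.1,0,0,0,0.5],
  [0,0,-0.2,0,0,0,0.5],
  [0,0.03,-0.35,0,0,0,0.5],
  [0.0,0.03,-0.5,0,0,0,0.5],
  [0.0,0.03,-0.5,0,0,0,0.5],
  [0.0,0.03,-0.5,0,0,0,0.5],
])

```text
time_s: 18.55
tool_pos: [0.4597, -0.0451, 0.1028]
tool_rot: [-179.9, -0.1, 90.6]
force: [0.1, -0.2, -0.9]
grip_width: 0.0646
grasp_force: 5.3
```

```bash
python3 - <<'E'
from h import *
st(); im=viewer.read_camera("side"); cv2.imwrite("pics/s5.png",cv2.resize(im[120:330,130:410,::-1],(640,480),interpolation=cv2.INTER_CUBIC))
E
```

```text
t 18.55 pos [459.7 -45.1 102.8] rpy [-1.7989e+02 -5.0000e-02  9.0560e+01] F [ 0.1 -0.2 -0.9] w 64.6 gf 5.3 q [-39.   0.  42. 118.  -0.  61.   4.]
```

View pics/s5.png

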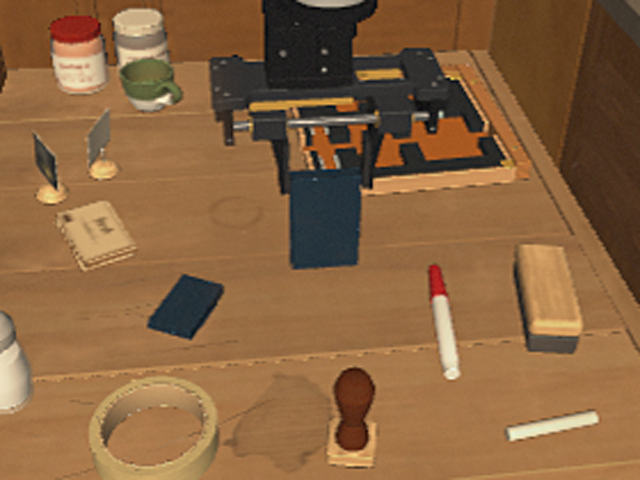

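```bash
python3 - <<'E'
from h import *
c=viewer.get_calibration("side")
s=280/640
for th in range(0,100,10):
    a=np.radians(th); G=np.array([459.7,-45.1,108])
    B=G+84*np.array([0,-np.cos(a),-np.sin(a)]); A=G+15*np.array([0,np.cos(a),np.sin(a)])
    print(th,[np.round((project(c,(X+[dx,0,0])/1000)[0]-[130,120])/s) for X in (A,B) for dx in (-33,33)])
E
```

```text
0 [array([284., 171.]), array([356., 166.]), array([294., 240.]), array([375., 234.])]
10 [array([284., 168.]), array([357., 164.]), array([294., 253.]), array([374., 247.])]
20 [array([284., 167.]), array([357., 162.]), array([294., 263.]), array([372., 257.])]
30 [array([284., 165.]), array([357., 161.]), array([293., 270.]), array([370., 265.])]
40 [array([284., 164.]), array([357., 160.]), array([292., 274.]), array([368., 269.])]
50 [array([284., 163.]), array([358., 159.]), array([291., 276.]), array([366., 270.])]
60 [array([284., 163.]), array([358., 159.]), array([290., 274.]), array([363., 269.])]
70 [array([284., 164.]), array([359., 160.]), array([289., 270.]), array([361., 264.])]
80 [array([285., 165.]), array([359., 160.]), array([288., 263.]), array([358., 258.])]
90 [array([285., 166.]), array([360., 162.]), array([286., 254.]), array([356., 249.])]
```

The picture shows the tin hanging nearly vertical in the gripper at crop (325,218), so it swung on its own. I'll lower its end to the table and swing the top toward −y so it lands lid up.

>>> apply_moves([
  [0,0,0.05,0,0,0,0.5],
  [0,0,0.1,0,0,0,0.5],
  [0,0,0.12,0,0,0,0.5],
  [-0.04,0,0.13,0,0,0,0.5],
  [-0.075,0,0.13,0,0,0,0.5],
  [-0.13,0,0.135,0,0,0,0.5],
  [-0.18,0,0.14,0,0,0,0.5],
  [-0.23,0,0.15,0,0,0,0.5],
  [-0.28,0,0.164,0,0,0,0.5],
  [-0.325,0,0.19,0,0,0,0.5],
  [-0.365,0,0.225,0,0,0,0.5],
  [-0.4,0,0.26,0,0,0,0.5],
  [-0.43,0,0.3,0,0,0,0.5],
  [-0.46,0,0.365,0,0,0,0.5],
  [-0.48,0,0.425,0,0,0,0.5],
])

```text
time_s: 20.1
tool_pos: [0.4601, -0.1423, 0.0169]
tool_rot: [-179.8, 0.0, 90.5]
force: [1.0, -1.0, 0.2]
grip_width: 0.0649
grasp_force: 5.0
```

```bash
python3 - <<'E'
from h import *
st(); im=viewer.read_camera("side"); cv2.imwrite("pics/s6.png",cv2.resize(im[120:330,130:410,::-1],(640,480),interpolation=cv2.INTER_CUBIC))
E
```

```text
t 20.1 pos [ 460.1 -142.3   16.9] rpy [-1.7984e+02  2.0000e-02  9.0510e+01] F [ 1.  -1.   0.2] w 64.9 gf 5.0 q [-28.  13.  46. 120. -12.  51.  25.]
```

View pics/s6.png

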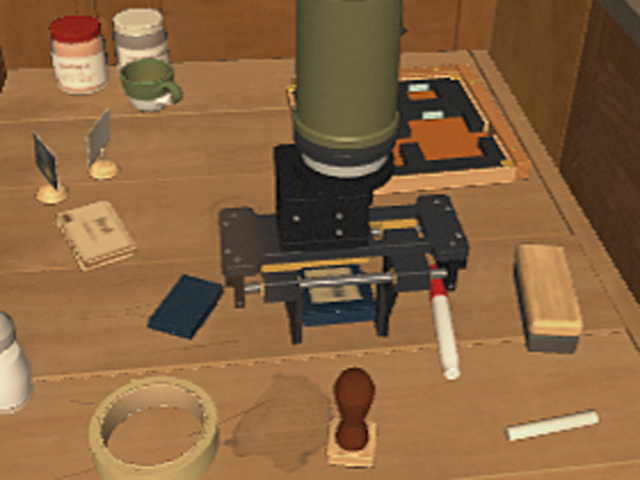

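The pale label is now showing at crop (333,287), so the flip worked. I'll lower, release and measure.

>>> apply_moves([
  [0,0,0.03,0,0,0,0.5],
  [0,0,0.055,0,0,0,0.5],
  [0,0,0.055,0,0,0,1],
  [0,0,0.055,0,0,0,1],
  [0,0,0.055,0,0,0,1],
  [0,0,-0.2,0,0,0,1],
  [-0.2,0,-0.45,0,0,0,1],
  [-0.45,0,-0.7,0,0,0,1],
  [-0.45,0,-0.9,0,0,0,1],
  [-0.45,0,-0.9,0,0,0,1],
  [-0.45,0,-0.9,0,0,0,1],
  [-0.45,0,-0.9,0,0,0,1],
])

```text
time_s: 21.35
tool_pos: [0.4616, -0.2308, 0.1975]
tool_rot: [-179.9, -0.1, 90.6]
force: [-0.2, 0.4, -0.2]
grip_width: 0.0871
grasp_force: 0.0
```

```bash
cat >> h.py <<'E'
HH=dict(ink_tin=.015,board_duster=.038,marker_pen=.008,loaf_stamp=.014,chalk_stick=.011,tray=.02)
def look(names,png=None,lo=.25):
    c=viewer.get_calibration("wrist"); im=viewer.read_camera("wrist")
    if png: cv2.imwrite(png,im[:,:,::-1])
    for n in names:
        for m in masks_of("wrist",n)[:3]:
            if m['conf']>lo: print(n,round(m['conf'],2),np.round(m['location']),rect(c,m['pixels'],HH[n]),int(m['pixels'].sum()))
    return c,im
E
python3 - <<'E'
from h import *
st(); look(["ink_tin","board_duster","marker_pen"],"pics/w7.png")
E
```

```text
t 21.35 pos [ 461.6 -230.8  197.5] rpy [-1.7987e+02 -5.0000e-02  9.0560e+01] F [-0.2  0.4 -0.2] w 87.1 gf 0.0 q [-27.   3.  53. 105.  -2.  73.  27.]
ink_tin 0.96 [274.  53.] [460.3 -98.3  97.   68.  -89.5] 7426
ink_tin 0.89 [148.  41.] [334.8 -85.3  65.6  46.3  62.8] 3265
ink_tin 0.35 [105. 200.] [ 306.9 -230.4  103.3   95.2   43.4] 3688
board_duster 0.59 [476.  83.] [ 642.3 -120.8  107.9   58.9   80. ] 6784
board_duster 0.42 [104. 194.] [ 317.9 -225.3   96.9   89.7   41.1] 3784
marker_pen 0.83 [377.  84.] [ 556.5 -126.5  135.5   18.    83.9] 2175
```

View pics/w7.png

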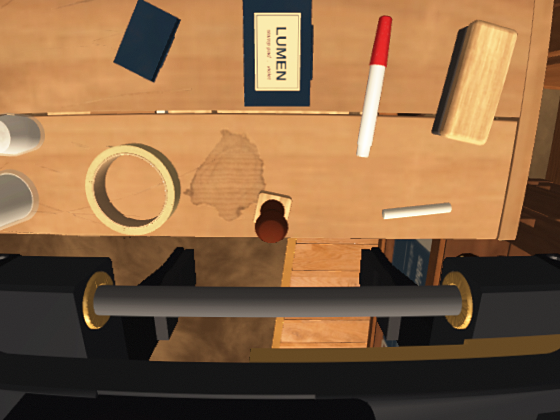

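The wrist view shows the tin lid up at (277,52) with the label visible. Pen (375,86), duster (478,82), stamp (272,215) and chalk (417,211) are all there. One more look from higher up will give the tin's exact y.

>>> apply_moves([
  [0.12,0,-0.2,0,0,0,1],
  [0.12,0,-0.4,0,0,0,1],
  [0.12,0,-0.4,0,0,0,1],
  [0.12,0,-0.4,0,0,0,1],
])

```text
time_s: 21.95
tool_pos: [0.4619, -0.207, 0.2776]
tool_rot: [-179.9, -0.0, 90.6]
force: [0.3, -0.5, -0.2]
grip_width: 0.087
grasp_force: 0.0
```

```bash
python3 - <<'E'
from h import *
st(); c,im=look(["ink_tin","marker_pen","board_duster"]); plan([460.3,-96.5,60],[180,0,90.5])
E
```

```text
t 21.95 pos [ 461.9 -207.   277.6] rpy [-1.7986e+02 -1.0000e-02  9.0590e+01] F [ 0.3 -0.5 -0.2] w 87.0 gf 0.0 q [-30.  -3.  50. 100.   2.  82.  20.]
ink_tin 0.64 [172.  73.] [334.3 -84.1  64.2  45.2  63.5] 1990
ink_tin 0.59 [274.  83.] [460.5 -96.1 100.   66.2 -89.2] 4680
marker_pen 0.59 [357. 109.] [ 556.  -126.9  135.4   16.5   84.1] 1337
board_duster 0.56 [436. 109.] [ 644.5 -120.9  109.7   56.6   80. ] 4316
row [0.5527 0.0087 1.0808] [-0.0038 -0.0002  0.0004] rows>= 5
```

>>> apply_moves([
  [0.554,0.008,0.5,-0.003,0,0,1],
  [0.554,0.008,0.8,-0.003,0,0,1],
  [0.554,0.008,1,-0.003,0,0,1],
  [0.554,0.008,1,-0.003,0,0,1],
  [0.554,0.008,1,-0.003,0,0,1],
  [0.554,0.008,1,-0.003,0,0,1],
  [0.554,0.008,1,-0.003,0,0,1],
])

```text
time_s: 22.85
tool_pos: [0.4613, -0.0973, 0.0777]
tool_rot: [180.0, 0.1, 90.5]
force: [-0.7, -0.7, 1.2]
grip_width: 0.0872
grasp_force: 0.0
```

```bash
python3 - <<'E'
from h import *
st(); plan([460.5,-96.1,2.5],[180,0,90.7])
E
```

```text
t 22.85 pos [461.3 -97.3  77.7] rpy [1.7999e+02 7.0000e-02 9.0530e+01] F [-0.7 -0.7  1.2] w 87.2 gf 0.0 q [-35.   4.  45. 119.  -3.  58.  13.]
row [ 0.0065 -0.0039  0.3759] [ 0.0001  0.0008 -0.002 ] rows>= 2
```

>>> apply_moves([
  [0.006,-0.004,0.15,0,0,-0.002,1],
  [0.006,-0.004,0.3,0,0,-0.002,1],
  [0.006,-0.004,0.376,0,0,-0.002,1],
  [0.006,-0.004,0.376,0,0,-0.002,1],
  [0.006,-0.004,0.376,0,0,-0.002,1],
  [0.006,-0.004,0.376,0,0,-0.002,0.5],
  [0.006,-0.004,0.376,0,0,-0.002,0.5],
  [0.006,-0.004,0.376,0,0,-0.002,0.5],
  [0.006,-0.004,0.376,0,0,-0.002,0.5],
  [0.006,-0.004,0.376,0,0,-0.002,0.5],
], grip_force=30)

```text
time_s: 23.85
tool_pos: [0.461, -0.0952, 0.0029]
tool_rot: [179.9, -0.0, 90.7]
force: [-1.6, 0.8, 6.0]
grip_width: 0.0642
grasp_force: 30.0
```

```bash
cat >> h.py <<'E'
C=np.array([569.4,185.8]); YAW=2.65
def loc(x,y):
    return C+R([0,0,YAW])[:2,:2]@[x,y]
E
python3 - <<'E'
from h import *
st(); print(loc(54,-26),loc(-28.5,-26),loc(-88,-26),loc(54,74.5),loc(-45,68))
plan([460,-96,60],[180,0,92.65])
E
```

```text
t 23.85 pos [461.  -95.2   2.9] rpy [ 1.799e+02 -3.000e-02  9.073e+01] F [-1.6  0.8  6. ] w 64.2 gf 30.0 q [-32.  13.  44. 122. -12.  49.  20.]
[624.54435571 162.32448013] [542.13258098 158.51011432] [482.69621012 155.75914747] [619.89776464 262.7170057 ] [521.30416076 251.64671782]
row [-0.004  -0.0048 -0.2853] [ 0.0011 -0.0003 -0.0224] rows>= 2
```

>>> apply_moves([
  [0,0,-0.2,0,0,0,0.5],
  [0,0,-0.4,0,0,0,0.5],
  [0.25,0.15,-0.5,0,0,-0.022,0.5],
  [0.5,0.3,-0.5,0,0,-0.022,0.5],
  [0.7,0.45,-0.5,0,0,-0.022,0.5],
  [0.85,0.6,-0.5,0,0,-0.022,0.5],
  [0.95,0.7,-0.5,0,0,-0.022,0.5],
  [0.95,0.8,-0.5,0,0,-0.022,0.5],
  [0.95,0.8,-0.5,0,0,-0.022,0.5],
  [0.95,0.8,-0.5,0,0,-0.022,0.5],
])

```text
time_s: 24.85
tool_pos: [0.6176, 0.0956, 0.1019]
tool_rot: [-180.0, 0.1, 92.5]
force: [-0.4, -0.3, -1.4]
grip_width: 0.0644
grasp_force: 30.0
```

```bash
python3 - <<'E'
from h import *
st(); plan([624.5,163.2,50],[180,0,92.65])
E
```

```text
t 24.85 pos [617.6  95.6 101.9] rpy [-1.7998e+02  8.0000e-02  9.2550e+01] F [-0.4 -0.3 -1.4] w 64.4 gf 30.0 q [-41.  23.  38.  96. -15.  66.   3.]
row [0.3367 0.0496 0.2591] [-0.0002  0.001  -0.0012] rows>= 2
```

>>> apply_moves([
  [0.15,0.025,0.15,0,0.001,-0.001,0.5],
  [0.3,0.045,0.259,0,0.001,-0.001,0.5],
  [0.337,0.05,0.33,0,0.001,-0.001,0.5],
  [0.337,0.05,0.36,0,0.001,-0.001,0.5],
  [0.337,0.05,0.36,0,0.001,-0.001,0.5],
  [0.337,0.05,0.36,0,0.001,-0.001,0.5],
])

```text
time_s: 25.45
tool_pos: [0.626, 0.162, 0.0319]
tool_rot: [179.8, -0.0, 92.5]
force: [-0.2, -0.8, -0.5]
grip_width: 0.0646
grasp_force: 30.0
```

```bash
python3 - <<'E'
from h import *
st(); plan([624.5,163.2,20],[180,0,92.65]); im=viewer.read_camera("side"); cv2.imwrite("pics/s8.png",cv2.resize(im[100:240,230:420,::-1],(760,560),interpolation=cv2.INTER_CUBIC))
E
```

```text
t 25.45 pos [626.  162.   31.9] rpy [ 1.7984e+02 -5.0000e-02  9.2520e+01] F [-0.2 -0.8 -0.5] w 64.6 gf 30.0 q [-43.  30.  34.  96. -19.  60.  -0.]
row [ 0.0065 -0.0072  0.0593] [ 0.0019 -0.0006 -0.0015] rows>= 1
```

View pics/s8.png

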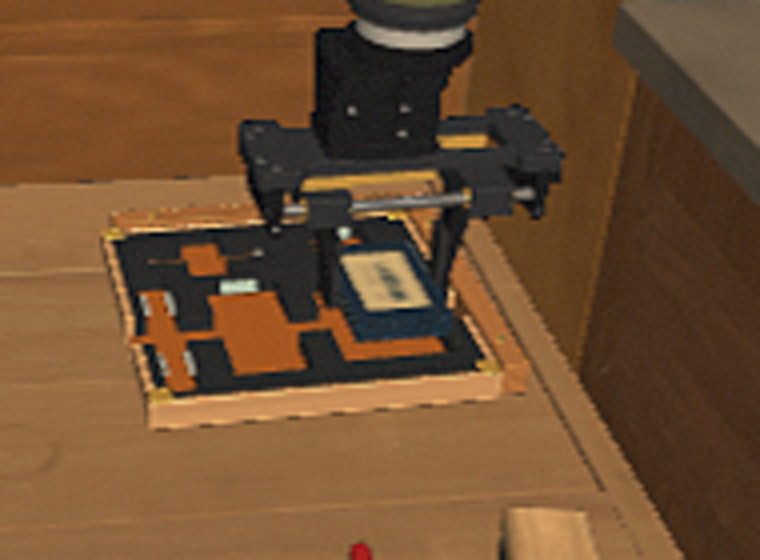

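The tin hangs level over its cutout at crop (390,295). I'll descend with the force watched.

>>> apply_moves([
  [0.006,-0.007,0.02,0.002,0,-0.001,0.5],
  [0.006,-0.007,0.04,0.002,0,-0.001,0.5],
  [0.006,-0.007,0.06,0.002,0,-0.001,0.5],
  [0.006,-0.007,0.075,0.002,0,-0.001,0.5],
  [0.006,-0.007,0.075,0.002,0,-0.001,0.5],
])

```text
time_s: 26.0
tool_pos: [0.6238, 0.165, 0.0152]
tool_rot: [-179.9, -0.0, 92.8]
force: [-0.6, -1.0, -1.0]
grip_width: 0.064
grasp_force: 30.0
```

>>> apply_moves([
  [-0.003,0,0.01,0,0,0,0.5],
  [-0.005,0,0.02,0,0,0,0.5],
  [-0.005,0,0.03,0,0,0,0.5],
  [-0.005,0,0.04,0,0,0,0.5],
])

```text
time_s: 26.4
tool_pos: [0.6244, 0.1642, 0.0089]
tool_rot: [-179.9, -0.1, 92.8]
force: [-5.8, -2.0, 17.7]
grip_width: 0.0645
grasp_force: 30.0
```

>>> apply_moves([
  [0,0,0.01,0,0,0,0.5],
  [0,0,0.01,0,0,0,0.5],
])

```text
time_s: 26.6
tool_pos: [0.6244, 0.1641, 0.0088]
tool_rot: [-179.9, -0.1, 92.8]
force: [-6.9, -3.7, 18.1]
grip_width: 0.0643
grasp_force: 30.0
```

>>> apply_moves([
  [0,0,0,0,0,0,0.86],
  [0,0,0,0,0,0,0.86],
  [0,0,0,0,0,0,0.86],
  [0,0,-0.1,0,0,0,0.86],
  [0,0,-0.3,0,0,0,0.86],
  [0,0,-0.6,0,0,0,0.86],
  [-0.3,0,-0.9,0,0,0,0.86],
  [-0.6,0,-1,0,0,0,0.86],
  [-0.7,0,-1,0,0,0,0.86],
  [-0.7,0,-1,0,0,0,0.86],
  [-0.7,0,-1,0,0,0,0.86],
])

```text
time_s: 27.7
tool_pos: [0.6318, 0.0201, 0.2069]
tool_rot: [179.9, -0.0, 92.4]
force: [-0.4, -1.6, -0.1]
grip_width: 0.0749
grasp_force: 0.0
```

```bash
python3 - <<'E'
from h import *
st(); c,im=look(["ink_tin","tray"],"pics/w9.png"); plan([600,-290,300],[180,0,90])
E
```

```text
t 27.7 pos [631.8  20.1 206.9] rpy [ 1.7993e+02 -4.0000e-02  9.2410e+01] F [-0.4 -1.6 -0.1] w 74.9 gf 0.0 q [-37.  20.  41.  89. -13.  77.   8.]
ink_tin 0.85 [ 31. 247.] [346.6 -62.6  44.4  39.7 -32. ] 793
ink_tin 0.73 [275.  52.] [625.7 158.6  90.9  67.7 -88. ] 6703
tray 0.73 [197.  73.] [572.5 139.4 224.5 127.8   1.8] 23102
row [-1.5752 -0.2356 -0.4835] [-0.0023 -0.0019  0.0341] rows>= 7
```

View pics/w9.png

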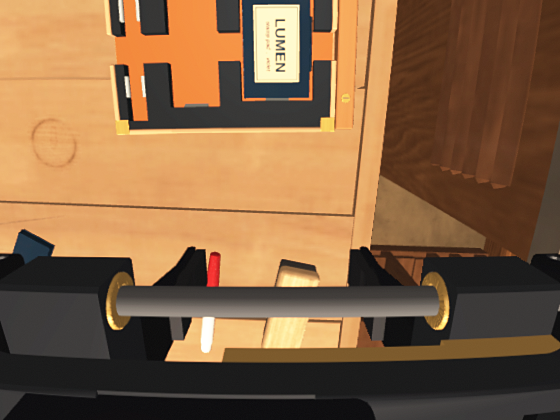

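The tin sits in its cutout with the label up at (277,45). The duster is next.

>>> apply_moves([
  [-0.9,0,-0.2,0,0,0.1,1],
  [-0.9,0,-0.2,0,0,0.1,1],
  [-0.9,0,-0.2,0,0,0.14,1],
  [-0.9,0,-0.2,0,0,0.14,1],
  [-0.9,0,-0.2,0,0,0.14,1],
])

```text
time_s: 28.35
tool_pos: [0.6392, -0.1605, 0.2453]
tool_rot: [-179.9, 0.1, 80.4]
force: [-0.5, -0.2, 0.2]
grip_width: 0.0867
grasp_force: 0.0
```

>>> apply_moves([
  [-0.4,0,0,0,0,0,1],
  [-0.4,0,0,0,0,0,1],
  [-0.4,0,0,0,0,0,1],
  [-0.4,0,0,0,0,0,1],
  [-0.4,0,0,0,0,0,1],
])

```text
time_s: 28.85
tool_pos: [0.6282, -0.2306, 0.2439]
tool_rot: [-179.8, -0.2, 81.0]
force: [0.2, 1.0, 0.3]
grip_width: 0.0871
grasp_force: 0.0
```

```bash
python3 - <<'E'
from h import *
st(); c,im=look(["board_duster","marker_pen","chalk_stick"]); plan([650.5,-122.5,80],[180,0,80])
E
```

```text
t 28.85 pos [ 628.2 -230.6  243.9] rpy [-179.82   -0.18   81.01] F [0.2 1.  0.3] w 87.1 gf 0.0 q [-15.  25.  47.  80. -18.  83.  22.]
board_duster 0.81 [284.  77.] [ 650.9 -121.5  107.5   45.9   79.4] 4672
marker_pen 0.97 [204. 100.] [ 556.1 -127.1  135.    16.2   83.9] 1559
chalk_stick 0.76 [273. 201.] [ 615.3 -251.8   73.1   11.2    7.3] 484
row [0.5591 0.0275 0.8253] [-0.0013 -0.0012  0.0105] rows>= 4
```

>>> apply_moves([
  [0.56,0.027,0.5,0,-0.001,0.013,1],
  [0.56,0.027,0.8,0,-0.001,0.013,1],
  [0.56,0.027,0.8,0,-0.001,0.013,1],
  [0.56,0.027,0.8,0,-0.001,0.013,1],
  [0.56,0.027,0.8,0,-0.001,0.013,1],
  [0.56,0.027,0.8,0,-0.001,0.013,1],
])

```text
time_s: 29.65
tool_pos: [0.6499, -0.1233, 0.0847]
tool_rot: [-179.8, 0.1, 79.8]
force: [0.3, -0.6, 0.4]
grip_width: 0.087
grasp_force: 0.0
```

```bash
python3 - <<'E'
from h import *
st(); plan([650.7,-122,5],[180,0,79.6])
E
```

```text
t 29.65 pos [ 649.9 -123.3   84.7] rpy [-1.7981e+02  6.0000e-02  7.9760e+01] F [ 0.3 -0.6  0.4] w 87.0 gf 0.0 q [-23.  31.  43.  92. -22.  67.  14.]
row [0.0073 0.0043 0.3983] [-0.0022  0.0007  0.0019] rows>= 2
```

>>> apply_moves([
  [0.007,0.004,0.15,-0.002,0,0.002,1],
  [0.007,0.004,0.3,-0.002,0,0.002,1],
  [0.007,0.004,0.398,-0.002,0,0.002,1],
  [0.007,0.004,0.398,-0.002,0,0.002,1],
  [0.007,0.004,0.398,-0.002,0,0.002,1],
  [0.007,0.004,0.398,-0.002,0,0.002,0.35],
  [0.007,0.004,0.398,-0.002,0,0.002,0.35],
  [0.007,0.004,0.398,-0.002,0,0.002,0.35],
  [0.007,0.004,0.398,-0.002,0,0.002,0.35],
  [0.007,0.004,0.398,-0.002,0,0.002,0.35],
  [0.007,0.004,0.398,-0.002,0,0.002,0.35],
], grip_force=30)

```text
time_s: 30.75
tool_pos: [0.651, -0.1231, 0.0057]
tool_rot: [179.9, 0.0, 79.5]
force: [0.0, 0.0, 0.5]
grip_width: 0.0469
grasp_force: 0.0
```

```bash
python3 - <<'E'
from h import *
st(); plan([542.1,158.9,65],[180,0,92.65])
E
```

```text
t 30.75 pos [ 651.  -123.1    5.7] rpy [1.7993e+02 2.0000e-02 7.9470e+01] F [0.  0.  0.5] w 46.9 gf 0.0 q [-22.  35.  40.  95. -26.  59.  16.]
row [ 1.2865 -0.7926 -0.298 ] [ 0.0008  0.0003 -0.1534] rows>= 7
```

>>> apply_moves([
  [0,0,0,0,0,0,0.35],
  [0,0,0,0,0,0,0.35],
  [0,0,0,0,0,0,0.35],
  [0,0,-0.15,0,0,0,0.35],
  [0,0,-0.35,0,0,0,0.35],
  [0.2,-0.1,-0.45,0,0,-0.08,0.35],
  [0.4,-0.25,-0.45,0,0,-0.153,0.35],
  [0.6,-0.37,-0.45,0,0,-0.153,0.35],
  [0.8,-0.5,-0.45,0,0,-0.153,0.35],
  [0.95,-0.6,-0.45,0,0,-0.153,0.35],
  [0.95,-0.6,-0.45,0,0,-0.153,0.35],
  [0.95,-0.6,-0.45,0,0,-0.153,0.35],
])

```text
time_s: 31.95
tool_pos: [0.5674, 0.0866, 0.0954]
tool_rot: [179.9, 0.0, 92.7]
force: [0.1, -1.1, -0.9]
grip_width: 0.0457
grasp_force: 30.0
```

```bash
python3 - <<'E'
from h import *
st(); plan([542.1,157.7,65],[180,0,92.65])
E
```

```text
t 31.95 pos [567.4  86.6  95.4] rpy [1.7994e+02 4.0000e-02 9.2750e+01] F [ 0.1 -1.1 -0.9] w 45.7 gf 30.0 q [-45.  17.  40. 104. -12.  63.   2.]
row [ 0.3614 -0.1093  0.1516] [0.0008 0.0005 0.0011] rows>= 2
```

>>> apply_moves([
  [0.2,-0.06,0.1,0,0,0.001,0.35],
  [0.361,-0.109,0.15,0,0,0.001,0.35],
  [0.361,-0.109,0.25,0,0,0.001,0.35],
  [0.361,-0.109,0.31,0,0,0.001,0.35],
  [0.361,-0.109,0.31,0,0,0.001,0.35],
  [0.361,-0.109,0.31,0,0,0.001,0.35],
])

```text
time_s: 32.55
tool_pos: [0.5436, 0.1545, 0.0336]
tool_rot: [179.9, 0.1, 92.3]
force: [0.3, -1.1, -0.5]
grip_width: 0.0454
grasp_force: 30.0
```

```bash
python3 - <<'E'
from h import *
st(); plan([542.1,157.7,20],[180,0,92.65])
E
```

```text
t 32.55 pos [543.6 154.5  33.6] rpy [1.7991e+02 1.0000e-01 9.2320e+01] F [ 0.3 -1.1 -0.5] w 45.4 gf 30.0 q [-50.  21.  37. 108. -15.  56.  -4.]
row [ 0.0166 -0.007   0.0682] [ 0.0011  0.0012 -0.0038] rows>= 1
```

>>> apply_moves([
  [0.015,-0.007,0.0,0.001,0.001,-0.004,0.35],
  [0.015,-0.007,0.02,0.001,0.001,-0.004,0.35],
  [0.015,-0.007,0.035,0.001,0.001,-0.004,0.35],
  [0.015,-0.007,0.05,0.001,0.001,-0.004,0.35],
  [0.015,-0.007,0.06,0.001,0.001,-0.004,0.35],
  [0.015,-0.007,0.06,0.001,0.001,-0.004,0.35],
])

```text
time_s: 33.15
tool_pos: [0.5413, 0.1593, 0.0216]
tool_rot: [-180.0, -0.0, 92.8]
force: [-1.3, -0.8, 3.9]
grip_width: 0.0456
grasp_force: 30.0
```

>>> apply_moves([
  [-0.003,0,0.01,0,0,0,0.35],
  [-0.003,0,0.02,0,0,0,0.35],
  [-0.003,0,0.03,0,0,0,0.35],
])

```text
time_s: 33.45
tool_pos: [0.5414, 0.1585, 0.0166]
tool_rot: [-180.0, -0.0, 92.9]
force: [-7.9, -4.2, 24.8]
grip_width: 0.046
grasp_force: 30.0
```

>>> apply_moves([
  [0,0,0.01,0,0,0,0.35],
  [0,0,0.02,0,0,0,0.35],
  [0,0,0.02,0,0,0,0.35],
])

```text
time_s: 33.75
tool_pos: [0.5414, 0.1586, 0.0159]
tool_rot: [-179.9, -0.2, 92.9]
force: [-14.8, -5.2, 38.5]
grip_width: 0.0456
grasp_force: 30.0
```

>>> apply_moves([
  [0,0,-0.02,0,0,0,0.35],
  [0,0,-0.025,0,0,0,0.35],
  [0,0,-0.025,0,0,0,0.65],
  [0,0,-0.025,0,0,0,0.65],
  [0,0,-0.025,0,0,0,0.65],
  [0,0,-0.15,0,0,0,0.65],
  [0,0,-0.25,0,0,0,0.65],
  [0,0,-0.3,0,0,0,0],
  [0,0,-0.3,0,0,0,0],
  [0,0,-0.3,0,0,0,0],
  [0,0,-0.3,0,0,0,0],
  [0,0,-0.3,0,0,0,0],
  [0,0,-0.3,0,0,0,0],
  [0,0,-0.3,0,0,0,0],
  [0,0,-0.3,0,0,0,0],
])

```text
time_s: 35.25
tool_pos: [0.5412, 0.159, 0.0712]
tool_rot: [-180.0, -0.0, 92.9]
force: [1.1, -0.2, 0.5]
grip_width: 0.003
grasp_force: 0.0
```

```bash
python3 - <<'E'
from h import *
st(); plan([542,158.5,50],[180,0,92.65])
E
```

```text
t 35.25 pos [541.2 159.   71.2] rpy [-1.7997e+02 -4.0000e-02  9.2870e+01] F [ 1.1 -0.2  0.5] w 3.0 gf 0.0 q [-51.  18.  38. 107. -12.  60.  -6.]
row [-0.0028  0.0041  0.1061] [-0.0004 -0.0004  0.0025] rows>= 1
```

>>> apply_moves([
  [0,0,0.05,0,0,0,0],
  [0,0,0.08,0,0,0,0],
  [0,0,0.1,0,0,0,0],
  [0,0,0.11,0,0,0,0],
  [0,0,0.115,0,0,0,0],
])

```text
time_s: 35.75
tool_pos: [0.541, 0.159, 0.0506]
tool_rot: [-179.9, -0.1, 92.9]
force: [-9.9, -2.3, 25.9]
grip_width: 0.0005
grasp_force: 12.8
```

>>> apply_moves([
  [0,0,0.01,0,0,0,0],
  [0,0,0.02,0,0,0,0],
])

```text
time_s: 35.95
tool_pos: [0.5413, 0.1591, 0.0501]
tool_rot: [-179.8, -0.2, 92.8]
force: [-19.7, -7.0, 56.1]
grip_width: 0.0001
grasp_force: 28.3
```

The duster's top is about 6 mm too high, so one end has probably caught on the insert. I'll rise and look.

>>> apply_moves([
  [0,0,-0.2,0,0,0,0.5],
  [-0.3,0,-0.45,0,0,0,0.65],
  [-0.6,0,-0.7,0,0,0,0.65],
  [-0.7,0,-0.7,0,0,0,0.65],
  [-0.7,0,-0.7,0,0,0,0.65],
  [-0.7,0,-0.7,0,0,0,0.65],
])

```text
time_s: 36.55
tool_pos: [0.5496, 0.0146, 0.1863]
tool_rot: [179.8, -0.0, 92.5]
force: [-0.0, 0.2, -0.1]
grip_width: 0.0402
grasp_force: 0.0
```

```bash
python3 - <<'E'
from h import *
st(); c,im=look(["board_duster","tray"]); b=im
s=viewer.read_camera("side")
cv2.imwrite("pics/w10.png",np.vstack([cv2.resize(b[0:150,90:480],(780,300)),cv2.resize(s[130:220,230:400],(780,300),interpolation=cv2.INTER_CUBIC)])[:,:,::-1])
E
```

```text
t 36.55 pos [549.6  14.6 186.3] rpy [ 1.7978e+02 -4.0000e-02  9.2470e+01] F [-0.   0.2 -0.1] w 40.2 gf 0.0 q [-45.   9.  44. 102.  -6.  72.   4.]
board_duster 0.57 [273.  49.] [541.9 145.   79.7  46.9 -87.4] 5357
tray 0.8 [302.  84.] [572.3 135.4 223.4 116.9   3.1] 19099
```

View pics/w10.png

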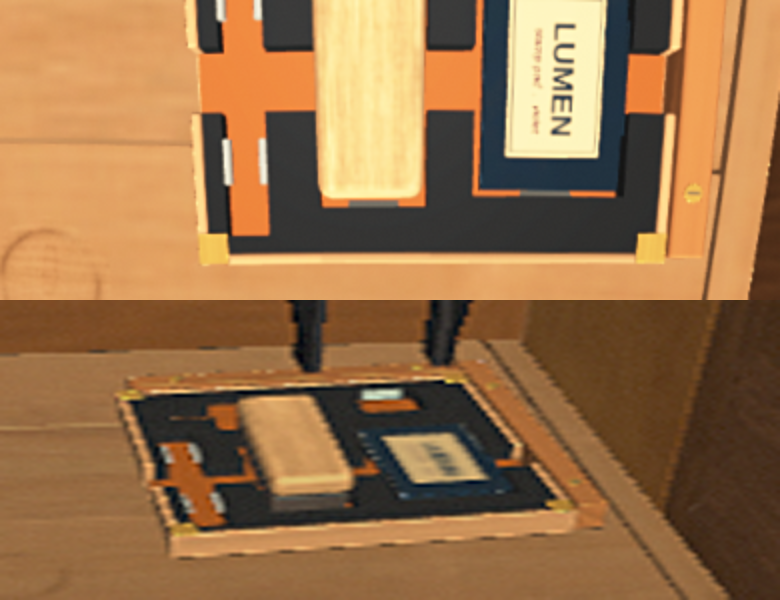

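The duster is about 2 mm too far +y: floor shows at its −y end at crop (372,203), so its +y end rests on the insert. I'll regrip it, shift it −y, then press.

```bash
python3 - <<'E'
from h import *
plan([541.8,158.6,70],[180,0,92.8]); plan([541.8,158.6,22],[180,0,92.8])
E
```

```text
row [0.6875 0.0087 0.5658] [-0.0016 -0.0007  0.0025] rows>= 4
row [0.6872 0.0092 0.8058] [-0.0016 -0.0007  0.0025] rows>= 5
```

>>> apply_moves([
  [0.3,0.005,0.1,-0.002,0,-0.002,0.68],
  [0.55,0.008,0.3,-0.002,0,-0.002,0.68],
  [0.688,0.009,0.5,-0.002,0,-0.002,0.68],
  [0.688,0.009,0.566,-0.002,0,-0.002,0.68],
  [0.688,0.009,0.566,-0.002,0,-0.002,0.68],
  [0.688,0.009,0.566,-0.002,0,-0.002,0.68],
])

```text
time_s: 37.35
tool_pos: [0.5424, 0.1567, 0.0706]
tool_rot: [180.0, 0.1, 93.1]
force: [0.8, 0.2, 0.7]
grip_width: 0.0591
grasp_force: 0.0
```

```bash
python3 - <<'E'
from h import *
st(); plan([541.8,158.6,22],[180,0,92.65])
E
```

```text
t 37.35 pos [542.4 156.7  70.6] rpy [1.7995e+02 7.0000e-02 9.3140e+01] F [0.8 0.2 0.7] w 59.1 gf 0.0 q [-51.  18.  38. 107. -12.  60.  -6.]
row [ 0.0101 -0.0029  0.2429] [0.0005 0.0008 0.0056] rows>= 1
```

>>> apply_moves([
  [0.01,-0.003,0.15,0,0,0.005,0.68],
  [0.01,-0.003,0.243,0,0,0.005,0.68],
  [0.01,-0.003,0.243,0,0,0.005,0.68],
  [0.01,-0.003,0.243,0,0,0.005,0.4],
  [0.01,-0.003,0.243,0,0,0.005,0.4],
  [0.01,-0.003,0.243,0,0,0.005,0.4],
  [0.01,-0.003,0.23,0,0,0.005,0.4],
  [0.0,-0.003,0.225,0,0,0.005,0.4],
  [-0.003,-0.003,0.225,0,0,0.005,0.4],
  [-0.003,-0.003,0.225,0,0,0.005,0.4],
], grip_force=10)

```text
time_s: 38.35
tool_pos: [0.5426, 0.156, 0.0262]
tool_rot: [179.9, -0.0, 92.6]
force: [0.9, 0.5, -0.5]
grip_width: 0.0458
grasp_force: 10.0
```

>>> apply_moves([
  [0,0,0.01,0,0,0,0.4],
  [0,0,0.02,0,0,0,0.4],
  [0,0,0.03,0,0,0,0.4],
  [0,0,0.04,0,0,0,0.4],
])

```text
time_s: 38.75
tool_pos: [0.5435, 0.1568, 0.0189]
tool_rot: [179.8, -0.1, 92.6]
force: [-0.7, -0.3, 2.8]
grip_width: 0.0462
grasp_force: 10.0
```

>>> apply_moves([
  [-0.002,0,0.01,0,0,0,0.4],
  [-0.002,0,0.02,0,0,0,0.4],
  [-0.002,0,0.03,0,0,0,0.4],
])

```text
time_s: 39.05
tool_pos: [0.5436, 0.1566, 0.0139]
tool_rot: [179.8, -0.2, 92.6]
force: [-3.7, 1.4, 14.0]
grip_width: 0.0459
grasp_force: 10.4
```

Now release and press on top to check the height.

>>> apply_moves([
  [0,0,0,0,0,0,0.65],
  [0,0,0,0,0,0,0.65],
  [0,0,-0.15,0,0,0,0.65],
  [0,0,-0.28,0,0,0,0.65],
  [0,0,-0.28,0,0,0,0],
  [0,0,-0.28,0,0,0,0],
  [0,0,-0.28,0,0,0,0],
  [0,0,-0.28,0,0,0,0],
  [0,0,-0.28,0,0,0,0],
  [0,0,-0.28,0,0,0,0],
  [0,0,-0.28,0,0,0,0],
])

```text
time_s: 40.15
tool_pos: [0.5425, 0.1556, 0.0679]
tool_rot: [179.9, -0.0, 92.6]
force: [0.3, -0.8, -0.2]
grip_width: 0.0084
grasp_force: 0.0
```

>>> apply_moves([
  [0,0,0.05,0,0,0,0],
  [0,0,0.09,0,0,0,0],
  [0,0,0.1,0,0,0,0],
  [0,0,0.11,0,0,0,0],
])

```text
time_s: 40.55
tool_pos: [0.5423, 0.1555, 0.0455]
tool_rot: [179.9, -0.0, 92.6]
force: [-0.1, -0.4, 0.7]
grip_width: 0.0006
grasp_force: 0.0
```

>>> apply_moves([
  [0,0,0.01,0,0,0,0],
  [0,0,0.02,0,0,0,0],
])

```text
time_s: 40.75
tool_pos: [0.5431, 0.1557, 0.0443]
tool_rot: [179.9, -0.1, 92.6]
force: [-9.8, -2.7, 27.7]
grip_width: 0.0007
grasp_force: 13.9
```

The duster is home, with its top at 44 mm. The pen is next.

>>> apply_moves([
  [0,0,-0.3,0,0,0,0],
  [-0.25,0,-0.4,0,0,0.1,0.5],
  [-0.5,0,-0.4,0,0,0.1,0.5],
  [-0.75,0,-0.4,0,0,0.1,0.5],
  [-1,0,-0.4,0,0,0.1,0.5],
  [-1,0,-0.4,0,0,0.1,0.5],
  [-1,0,-0.4,0,0,0.1,0.5],
  [-1,0,-0.4,0,0,0.1,0.5],
])

```text
time_s: 41.55
tool_pos: [0.5516, -0.0426, 0.1219]
tool_rot: [179.9, -0.1, 84.1]
force: [0.4, -0.1, -0.0]
grip_width: 0.0421
grasp_force: 0.0
```

```bash
python3 - <<'E'
from h import *
st(); plan([556.2,-126.8,60],[180,0,83.9])
E
```

```text
t 41.55 pos [551.6 -42.6 121.9] rpy [ 1.7987e+02 -1.3000e-01  8.4080e+01] F [ 0.4 -0.1 -0. ] w 42.1 gf 0.0 q [-39.  14.  47. 106. -11.  65.   5.]
row [-0.4169  0.0654  0.3085] [ 0.0015 -0.0015  0.0021] rows>= 3
```

>>> apply_moves([
  [-0.25,0.04,0.1,0.002,-0.001,0.002,0.5],
  [-0.417,0.065,0.308,0.002,-0.001,0.002,0.5],
  [-0.417,0.065,0.308,0.002,-0.001,0.002,0.5],
  [-0.417,0.065,0.308,0.002,-0.001,0.002,0.5],
  [-0.417,0.065,0.308,0.002,-0.001,0.002,0.5],
])

```text
time_s: 42.05
tool_pos: [0.557, -0.1257, 0.0607]
tool_rot: [-180.0, -0.1, 84.0]
force: [1.1, 0.8, 0.1]
grip_width: 0.0436
grasp_force: 0.0
```

```bash
python3 - <<'E'
from h import *
st(); plan([556.2,-126.8,2.5],[180,0,83.9])
E
```

```text
t 42.05 pos [ 557.  -125.7   60.7] rpy [-1.800e+02 -6.000e-02  8.403e+01] F [1.1 0.8 0.1] w 43.6 gf 0.0 q [-29.  21.  47. 106. -18.  60.  19.]
row [-0.0059 -0.0033  0.291 ] [-0.     -0.0006  0.0015] rows>= 2
```

>>> apply_moves([
  [-0.006,-0.003,0.15,0,0,0.001,0.5],
  [-0.006,-0.003,0.25,0,0,0.001,0.5],
  [-0.006,-0.003,0.29,0,0,0.001,0.5],
  [-0.006,-0.003,0.29,0,0,0.001,0.5],
  [-0.006,-0.003,0.29,0,0,0.001,0.1],
  [-0.006,-0.003,0.29,0,0,0.001,0.1],
  [-0.006,-0.003,0.29,0,0,0.001,0.1],
  [-0.006,-0.003,0.29,0,0,0.001,0.1],
  [-0.006,-0.003,0.29,0,0,0.001,0.1],
  [-0.006,-0.003,0.29,0,0,0.001,0.1],
  [-0.006,-0.003,0.29,0,0,0.001,0.1],
], grip_force=25)

```text
time_s: 43.15
tool_pos: [0.5555, -0.1295, 0.0028]
tool_rot: [180.0, -0.0, 83.8]
force: [-0.9, -0.0, 5.9]
grip_width: 0.0149
grasp_force: 25.0
```

```bash
python3 - <<'E'
from h import *
st(); plan([482.7,156,60],[180,0,92.65])
E
```

```text
t 43.15 pos [ 555.5 -129.5    2.8] rpy [180.    -0.    83.75] F [-0.9 -0.   5.9] w 14.9 gf 25.0 q [-26.  26.  44. 109. -22.  54.  22.]
row [ 1.3795 -0.5173 -0.2861] [ 0.     -0.     -0.1035] rows>= 7
```

>>> apply_moves([
  [0,0,-0.15,0,0,0,0.1],
  [0,0,-0.35,0,0,0,0.1],
  [0.2,-0.07,-0.4,0,0,-0.05,0.1],
  [0.4,-0.15,-0.4,0,0,-0.103,0.1],
  [0.6,-0.22,-0.4,0,0,-0.103,0.1],
  [0.8,-0.3,-0.4,0,0,-0.103,0.1],
  [0.95,-0.37,-0.4,0,0,-0.103,0.1],
  [0.95,-0.37,-0.4,0,0,-0.103,0.1],
  [0.95,-0.37,-0.4,0,0,-0.103,0.1],
])

```text
time_s: 44.05
tool_pos: [0.5021, 0.0679, 0.0822]
tool_rot: [-180.0, 0.0, 92.7]
force: [0.3, -0.1, -0.5]
grip_width: 0.0148
grasp_force: 25.0
```

```bash
python3 - <<'E'
from h import *
st(); plan([482.8,153.5,60],[180,0,92.65])
o=env.get_obs()
c=viewer.get_calibration("wrist"); im=viewer.read_camera("wrist")
for m in masks_of("wrist","marker_pen")[:1]:
    P=onplane(c,np.argwhere(m['pixels'])[:,::-1],o['tool_pos'][2]+.006)*1000
    print(m['conf'],m['pixels'].sum(),P.min(0),P.max(0)); 
    L=(P-o['tool_pos']*1000)@R(o['tool_rot']); print(L.min(0),L.max(0)); far=L[L[:,0]>40]; print('axis y at far end',np.median(far[:,1]),np.polyfit(L[L[:,0]>25][:,0],L[L[:,0]>25][:,1],1))
E
```

```text
t 44.05 pos [502.1  67.9  82.2] rpy [-1.7996e+02  2.0000e-02  9.2730e+01] F [ 0.3 -0.1 -0.5] w 14.8 gf 25.0 q [-50.   9.  43. 114.  -7.  59.  -1.]
row [ 0.432  -0.0758  0.1107] [-0.0004  0.0002  0.0009] rows>= 2
0.84 5758 [491.92439661  21.11519055  88.15644885] [511.15083128 137.97275409  88.15644885]
[-46.53431754  -8.1875462   -6.02716422] [69.91757042  8.21321792 -5.97949847]
axis y at far end -0.4212842624864703 [-0.00429156  0.038163  ]
```

>>> apply_moves([
  [0.2,-0.035,0.05,0,0,0.001,0.1],
  [0.435,-0.076,0.11,0,0,0.001,0.1],
  [0.435,-0.076,0.2,0,0,0.001,0.1],
  [0.435,-0.076,0.25,0,0,0.001,0.1],
  [0.435,-0.076,0.25,0,0,0.001,0.1],
  [0.435,-0.076,0.25,0,0,0.001,0.1],
])

```text
time_s: 44.75
tool_pos: [0.484, 0.1515, 0.0325]
tool_rot: [-180.0, 0.1, 92.3]
force: [-0.1, -0.1, -0.4]
grip_width: 0.0145
grasp_force: 25.0
```

```bash
python3 - <<'E'
from h import *
st(); plan([482.8,154,16],[180,0,92.65])
E
```

```text
t 44.75 pos [484.  151.5  32.5] rpy [-1.7999e+02  6.0000e-02  9.2310e+01] F [-0.1 -0.1 -0.4] w 14.5 gf 25.0 q [-55.  14.  38. 116. -10.  54.  -9.]
row [ 0.0129 -0.0054  0.0827] [-0.0002  0.0007 -0.004 ] rows>= 1
```

>>> apply_moves([
  [0.006,-0.002,0.02,0,0,-0.002,0.1],
  [0.006,-0.002,0.02,0,0,-0.002,0.1],
  [0.006,-0.002,0.02,0,0,-0.002,0.1],
])

```text
time_s: 45.05
tool_pos: [0.483, 0.1546, 0.0286]
tool_rot: [-180.0, -0.0, 92.7]
force: [0.5, 0.6, 0.4]
grip_width: 0.0148
grasp_force: 25.0
```

```bash
python3 - <<'E'
from h import *
st(); plan([482.8,154,16],[180,0,92.65])
E
```

```text
t 45.05 pos [483.  154.6  28.6] rpy [-1.800e+02 -1.000e-02  9.266e+01] F [0.5 0.6 0.4] w 14.8 gf 25.0 q [-55.  14.  38. 116. -11.  53.  -9.]
row [-0.0029 -0.0012  0.0632] [-0.     -0.0001  0.0001] rows>= 1
```

Good. Now down: home is TCP z ≈ 8.8.

>>> apply_moves([
  [-0.003,-0.001,0.02,0,0,0,0.1],
  [-0.003,-0.001,0.04,0,0,0,0.1],
  [-0.003,-0.001,0.055,0,0,0,0.1],
  [-0.003,-0.001,0.065,0,0,0,0.1],
])

```text
time_s: 45.45
tool_pos: [0.4832, 0.1543, 0.0153]
tool_rot: [180.0, 0.0, 92.7]
force: [1.7, -0.5, 0.4]
grip_width: 0.0146
grasp_force: 25.0
```

>>> apply_moves([
  [0,0,0.01,0,0,0,0.1],
  [0,0,0.02,0,0,0,0.1],
  [0,0,0.03,0,0,0,0.1],
])

```text
time_s: 45.75
tool_pos: [0.4825, 0.1542, 0.0092]
tool_rot: [-180.0, 0.0, 92.7]
force: [0.5, -0.4, -1.0]
grip_width: 0.0147
grasp_force: 25.0
```

>>> apply_moves([
  [0,0,0.01,0,0,0,0.1],
  [0,0,0.02,0,0,0,0.1],
  [0,0,0.02,0,0,0,0.1],
])

```text
time_s: 46.05
tool_pos: [0.4826, 0.1543, 0.0073]
tool_rot: [-179.9, -0.1, 92.7]
force: [-6.7, -1.9, 21.7]
grip_width: 0.0142
grasp_force: 25.0
```

>>> apply_moves([
  [0,0,-0.01,0,0,0,0.3],
  [0,0,-0.01,0,0,0,0.3],
  [0,0,-0.01,0,0,0,0.3],
  [0,0,-0.15,0,0,0,0.3],
  [0,0,-0.2,0,0,0,0.3],
  [0,0,-0.2,0,0,0,0],
  [0,0,-0.2,0,0,0,0],
  [0,0,-0.2,0,0,0,0],
  [0,0,-0.2,0,0,0,0],
  [0,0,-0.2,0,0,0,0],
])

```text
time_s: 47.05
tool_pos: [0.4822, 0.154, 0.0447]
tool_rot: [-179.9, 0.0, 92.7]
force: [0.2, 0.2, 0.0]
grip_width: 0.0015
grasp_force: 0.0
```

>>> apply_moves([
  [0,0,0.05,0,0,0,0],
  [0,0,0.09,0,0,0,0],
  [0,0,0.11,0,0,0,0],
  [0,0,0.12,0,0,0,0],
  [0,0,0.125,0,0,0,0],
])

```text
time_s: 47.55
tool_pos: [0.4823, 0.154, 0.0217]
tool_rot: [-179.8, -0.0, 92.7]
force: [-8.2, -3.0, 25.0]
grip_width: 0.0009
grasp_force: 12.7
```

```bash
python3 - <<'E'
from h import *
st()
E
```

```text
t 47.55 pos [482.3 154.   21.7] rpy [-1.7983e+02 -1.0000e-02  9.2680e+01] F [-8.2 -3.  25. ] w 0.9 gf 12.7 q [-55.  15.  38. 117. -11.  53.  -8.]
```

The pen is home, with its top at 21.7 mm. The stamp is next.

>>> apply_moves([
  [0,0,-0.3,0,0,0,0.5],
  [-0.25,0,-0.6,0,0,0,0.7],
  [-0.5,0,-0.65,0,0,0,1],
  [-0.75,0,-0.65,0,0,0,1],
  [-1,0,-0.65,0,0,0,1],
  [-1,0,-0.65,0,0,0,1],
  [-1,0,-0.65,0,0,0,1],
])

```text
time_s: 48.25
tool_pos: [0.492, -0.0509, 0.1508]
tool_rot: [180.0, 0.1, 92.2]
force: [-0.1, -0.5, -0.1]
grip_width: 0.0485
grasp_force: 0.0
```

>>> apply_moves([
  [-0.3,-0.05,0,0,0,0,1],
  [-0.6,-0.1,0,0,0,0,1],
  [-0.9,-0.15,0,0,0,0,1],
  [-1,-0.2,0,0,0,0.03,1],
  [-1,-0.24,0,0,0,0.03,1],
  [-1,-0.24,0,0,0,0.03,1],
  [-1,-0.24,0,0,0,0.03,1],
  [-1,-0.24,0,0,0,0.03,1],
])

```text
time_s: 49.05
tool_pos: [0.4547, -0.245, 0.1501]
tool_rot: [-180.0, -0.1, 90.4]
force: [-1.0, 0.4, -0.8]
grip_width: 0.0869
grasp_force: 0.0
```

```bash
python3 - <<'E'
from h import *
st(); c,im=look(["loaf_stamp","chalk_stick"]); np.save("w11.npy",im); np.save("w11c.npy",c,allow_pickle=True)
u=project(c,[.452,-.254,.014])[0].astype(int); print(u)
x0,y0=max(u[0]-60,0),max(u[1]-60,0); print(x0,y0)
cv2.imwrite("pics/w11.png",cv2.resize(im[y0:y0+120,x0:x0+120,::-1],(600,600),interpolation=cv2.INTER_CUBIC))
E
```

```text
t 49.05 pos [ 454.7 -245.   150.1] rpy [-1.7998e+02 -5.0000e-02  9.0360e+01] F [-1.   0.4 -0.8] w 86.9 gf 0.0 q [-31.   7.  61. 109.  -7.  68.  33.]
loaf_stamp 0.72 [278. 219.] [ 456.6 -261.4   55.6   40.2   80. ] 2124
chalk_stick 0.72 [447. 208.] [ 612.1 -251.5   77.5   12.9    6.2] 952
[274 211]
214 151
```

View pics/w11.png

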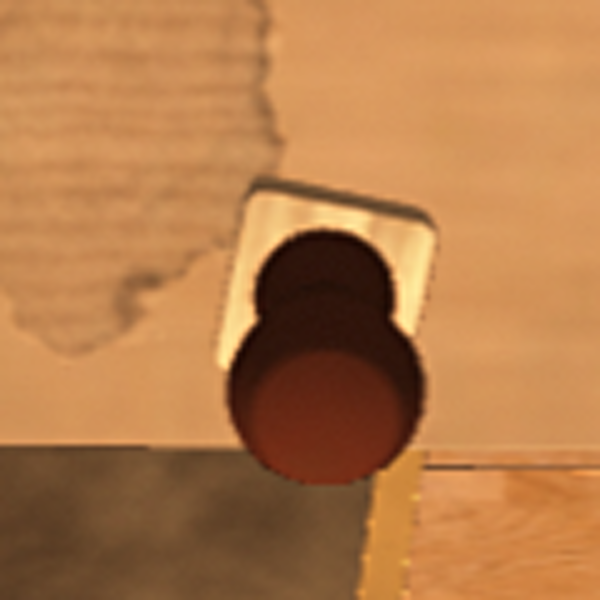

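The crop shows the stamp's pale foot with its top +y edge from about (250,192) to (437,228). Its left edge runs to (220,362) and the right edge to (415,335). The dark handle leans below because of perspective.

```bash
python3 - <<'E'
from h import *
c=np.load("w11c.npy",allow_pickle=True).item()
q=np.array([[262,190],[425,222],[243,215],[221,360],[436,240],[416,333]])/5+[213.6,150.6]
P=onplane(c,q,.014)[:,:2]*1000; print(P.round(1))
ang=lambda a,b: np.degrees(np.arctan2(*(b-a)[::-1]))
print('top',ang(P[0],P[1]),'left',ang(P[3],P[2]),'right',ang(P[5],P[4]))
t=np.radians((ang(P[0],P[1])+ang(P[3],P[2])-90+ang(P[5],P[4])-90)/3); ex=np.array([np.cos(t),np.sin(t)]); ey=np.array([-ex[1],ex[0]])
l=np.mean(P[2:4]@ex); r=np.mean(P[4:6]@ex); tp=np.mean(P[:2]@ey)
print('yaw',np.degrees(t),'w',r-l,'centre',(l+r)/2*ex+(tp-18)*ey)
# handle top ellipse: crop centre (327,417) widest r~100 at height ~.07
print(onplane(c,np.array([[327,385]])/5+[213.6,150.6],.066)*1000)
E
```

```text
[[ 444.4 -233. ]
 [ 473.9 -238.7]
 [ 441.  -237.6]
 [ 436.7 -265.2]
 [ 476.  -242.1]
 [ 472.7 -259.7]]
top -10.998782469271882 left 81.23881525186732 right 79.58298412541815
yaw -10.058994363995472 w 34.858652877690645 centre [ 456.15377418 -253.62591854]
[[ 455.934725   -252.46844853   66.        ]]
```

```bash
python3 - <<'E'
from h import *
st(); plan([456.1,-253.3,42],[180,0,80])
E
```

```text
t 49.2 pos [ 454.3 -246.   150.3] rpy [-1.7998e+02 -1.0000e-02  9.0290e+01] F [-0.2 -0.4 -0.3] w 87.1 gf 0.0 q [-31.   7.  61. 109.  -7.  68.  33.]
row [-0.0367  0.0088  0.5417] [-2.000e-04 -1.000e-04  1.198e-01] rows>= 3
```

>>> apply_moves([
  [-0.037,0.009,0.1,0,0,0.06,1],
  [-0.037,0.009,0.1,0,0,0.12,1],
  [-0.037,0.009,0.1,0,0,0.12,1],
  [-0.037,0.009,0.3,0,0,0.12,1],
  [-0.037,0.009,0.45,0,0,0.12,1],
  [-0.037,0.009,0.54,0,0,0.12,1],
  [-0.037,0.009,0.54,0,0,0.12,1],
  [-0.037,0.009,0.54,0,0,0.12,1],
])

```text
time_s: 50.0
tool_pos: [0.4558, -0.255, 0.043]
tool_rot: [-180.0, 0.0, 79.9]
force: [0.2, -0.2, 0.4]
grip_width: 0.0871
grasp_force: 0.0
```

```bash
python3 - <<'E'
from h import *
st(); plan([456.1,-253.3,42],[180,0,80])
E
```

```text
t 50.0 pos [ 455.8 -255.    43. ] rpy [-1.80e+02  3.00e-02  7.99e+01] F [ 0.2 -0.2  0.4] w 87.1 gf 0.0 q [-24.  20.  58. 114. -20.  57.  33.]
row [0.0089 0.0002 0.0052] [-0.      0.0004 -0.0012] rows>= 1
```

>>> apply_moves([
  [0.007,0,0.005,0,0,0,1],
  [0.007,0,0.005,0,0,0,0.2],
  [0.007,0,0.005,0,0,0,0.2],
  [0.007,0,0.005,0,0,0,0.2],
  [0.007,0,0.005,0,0,0,0.2],
  [0.007,0,0.005,0,0,0,0.2],
  [0.007,0,0.005,0,0,0,0.2],
  [0.007,0,0.005,0,0,0,0.2],
  [0.007,0,0.005,0,0,0,0.2],
  [0.007,0,0.005,0,0,0,0.2],
  [0.007,0,0.005,0,0,0,0.2],
  [0.007,0,0.005,0,0,0,0.2],
], grip_force=30)

```text
time_s: 51.2
tool_pos: [0.4555, -0.2537, 0.0414]
tool_rot: [-180.0, 0.0, 79.8]
force: [0.3, -0.6, -0.0]
grip_width: 0.0263
grasp_force: 29.7
```

```bash
python3 - <<'E'
from h import *
st(); print(loc(54,74.5)); plan([619.9,262.7,100],[180,0,92.65])
E
```

```text
t 51.2 pos [ 455.5 -253.7   41.4] rpy [-1.7997e+02  2.0000e-02  7.9800e+01] F [ 0.3 -0.6 -0. ] w 26.3 gf 29.7 q [-24.  20.  58. 114. -20.  57.  33.]
[619.89776464 262.7170057 ]
row [ 2.6867  0.3517 -0.294 ] [-0.0003  0.0002 -0.1496] rows>= 11
```

>>> apply_moves([
  [0,0,-0.15,0,0,0,0.2],
  [0,0,-0.35,0,0,0,0.2],
  [0.2,0.03,-0.4,0,0,0,0.2],
  [0.4,0.05,-0.4,0,0,0,0.2],
  [0.6,0.08,-0.4,0,0,0,0.2],
  [0.8,0.1,-0.4,0,0,0,0.2],
  [1,0.12,-0.4,0,0,0,0.2],
])

```text
time_s: 51.9
tool_pos: [0.5148, -0.0592, 0.1214]
tool_rot: [-180.0, -0.0, 79.8]
force: [-0.4, -0.3, -0.5]
grip_width: 0.0257
grasp_force: 29.8
```

>>> apply_moves([
  [0.25,0.03,0,0,0,0,0.2],
  [0.5,0.06,0,0,0,0,0.2],
  [0.75,0.1,0,0,0,-0.05,0.2],
  [1,0.14,0,0,0,-0.1,0.2],
  [1,0.14,0,0,0,-0.15,0.2],
  [1,0.14,0,0,0,-0.15,0.2],
  [1,0.14,0,0,0,-0.15,0.2],
])

```text
time_s: 52.6
tool_pos: [0.5773, 0.1293, 0.1211]
tool_rot: [-179.9, 0.1, 92.5]
force: [0.1, -1.6, -0.4]
grip_width: 0.0256
grasp_force: 29.8
```

```bash
python3 - <<'E'
from h import *
st(); plan([619.9,262.9,75],[180,0,92.65])
E
```

```text
t 52.6 pos [577.3 129.3 121.1] rpy [-1.7994e+02  7.0000e-02  9.2500e+01] F [ 0.1 -1.6 -0.4] w 25.6 gf 29.8 q [-55.  20.  48. 100. -16.  67.   0.]
row [0.6585 0.2422 0.2293] [-0.0007  0.0008 -0.0018] rows>= 3
```

>>> apply_moves([
  [0.22,0.08,0,0,0,-0.002,0.2],
  [0.44,0.16,0.05,0,0,-0.002,0.2],
  [0.658,0.242,0.15,0,0,-0.002,0.2],
  [0.658,0.242,0.26,0,0,-0.002,0.2],
  [0.658,0.242,0.26,0,0,-0.002,0.2],
  [0.658,0.242,0.26,0,0,-0.002,0.2],
  [0.658,0.242,0.26,0,0,-0.002,0.2],
  [0.658,0.242,0.26,0,0,-0.002,0.2],
])

```text
time_s: 53.4
tool_pos: [0.6208, 0.2631, 0.0712]
tool_rot: [179.9, -0.1, 92.7]
force: [0.5, -0.7, 0.6]
grip_width: 0.0261
grasp_force: 29.8
```

```bash
python3 - <<'E'
from h import *
st(); plan([619.9,262.9,60],[180,0,92.65])
o=env.get_obs(); c=viewer.get_calibration("wrist"); im=viewer.read_camera("wrist")
u=project(c,[.62,.263,.024])[0].astype(int); print(u); np.save("w12.npy",im); np.save("w12c.npy",c,allow_pickle=True)
x0,y0=max(u[0]-70,0),max(u[1]-90,0); print(x0,y0)
cv2.imwrite("pics/w12.png",cv2.resize(im[y0:y0+140,x0:x0+140,::-1],(560,560),interpolation=cv2.INTER_CUBIC))
E
```

```text
t 53.4 pos [620.8 263.1  71.2] rpy [ 1.799e+02 -5.000e-02  9.270e+01] F [ 0.5 -0.7  0.6] w 26.1 gf 29.8 q [-56.  33.  42.  90. -23.  66.  -6.]
row [-0.0007 -0.0045  0.0558] [ 0.0012 -0.0006  0.0006] rows>= 1
[276 234]
206 144
```

View pics/w12.png

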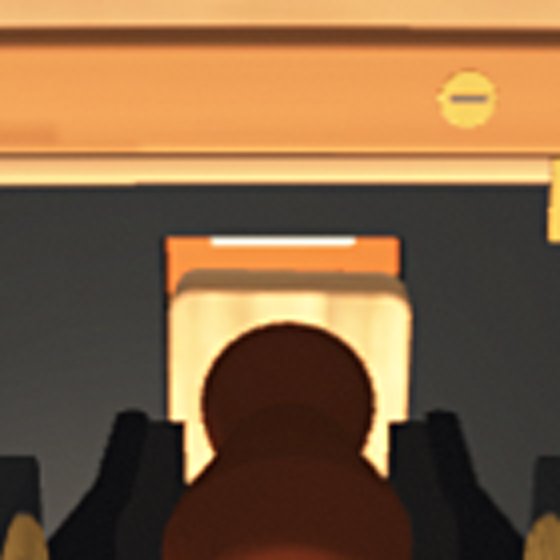

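The crop shows the foot square to the cutout: foot top edges x 170–410 and +y edge at row 285, cutout x 165–400 and +y edge at row 238. I'll compare their centres.

```bash
python3 - <<'E'
from h import *
c=np.load("w12c.npy",allow_pickle=True).item()
f=lambda p,z: (onplane(c,np.array([p])/4+[206-.4,144-.4],z)[0]*1000).round(1)
print('cut',f([165,238],.018),f([400,238],.018)); print('foot top',f([172,330],.0438),f([408,330],.0438),f([290,290],.0438),'foot low',f([290,270],.0298))
E
```

```text
cut [599.8 282.   18. ] [638.3 283.7  18. ]
foot top [603.1 274.7  43.8] [637.9 276.3  43.8] [620.2 281.7  43.8] foot low [620.3 280.8  29.8]
```

>>> apply_moves([
  [-0.001,-0.005,0.02,0.001,0,0,0.2],
  [-0.001,-0.005,0.035,0.001,0,0,0.2],
  [-0.001,-0.005,0.05,0.001,0,0,0.2],
  [-0.001,-0.005,0.06,0.001,0,0,0.2],
  [-0.001,-0.005,0.07,0.001,0,0,0.2],
])

```text
time_s: 53.95
tool_pos: [0.6195, 0.2637, 0.056]
tool_rot: [-180.0, 0.0, 92.8]
force: [0.3, -0.3, -0.3]
grip_width: 0.0261
grasp_force: 29.8
```

>>> apply_moves([
  [0,0,0.01,0,0,0,0.2],
  [0,0,0.02,0,0,0,0.2],
  [0,0,0.03,0,0,0,0.2],
])

```text
time_s: 54.25
tool_pos: [0.6186, 0.2642, 0.0489]
tool_rot: [-179.9, 0.0, 92.9]
force: [1.3, -0.6, 0.7]
grip_width: 0.0261
grasp_force: 29.7
```

>>> apply_moves([
  [0,0,0.01,0,0,0,0.2],
  [0,0,0.02,0,0,0,0.2],
])

```text
time_s: 54.45
tool_pos: [0.6192, 0.2635, 0.0473]
tool_rot: [-179.9, 0.0, 92.9]
force: [-7.3, -3.8, 20.5]
grip_width: 0.026
grasp_force: 28.4
```

>>> apply_moves([
  [0,0,0.01,0,0,0,0.2],
  [0,0,0.01,0,0,0,0.2],
])

```text
time_s: 54.65
tool_pos: [0.6201, 0.2636, 0.0473]
tool_rot: [180.0, -0.1, 92.8]
force: [-7.0, -4.7, 20.7]
grip_width: 0.0256
grasp_force: 28.4
```

The stamp is home at 47.3 mm TCP, as predicted. I'll release it and go for the chalk with tool yaw ≈ 6°.

>>> apply_moves([
  [0,0,-0.01,0,0,0,0.2],
  [0,0,-0.01,0,0,0,0.6],
  [0,0,-0.01,0,0,0,0.6],
  [0,0,-0.01,0,0,0,0.6],
  [0,0,-0.01,0,0,0,0.6],
  [0,0,-0.2,0,0,0,0.6],
  [0,0,-0.45,0,0,0,0.6],
  [0,0,-0.6,0,0,0,0.6],
  [-0.25,0,-0.7,0,0,0.1,0.6],
  [-0.5,0,-0.7,0,0,0.2,0.6],
  [-0.75,0,-0.7,0,0,0.3,0.6],
  [-1,0,-0.7,0,0,0.4,0.6],
  [-1,0,-0.7,0,0,0.5,0.6],
  [-1,0,-0.7,0,0,0.6,0.6],
  [-1,0,-0.7,0,0,0.6,0.6],
  [-1,0,-0.7,0,0,0.6,0.6],
])

```text
time_s: 56.25
tool_pos: [0.6288, 0.0652, 0.1829]
tool_rot: [-179.9, 0.1, 41.6]
force: [1.0, 0.3, -0.4]
grip_width: 0.0521
grasp_force: 0.0
```

```bash
python3 - <<'E'
from h import *
st(); plan([560,-252,150],[180,0,6])
E
```

```text
t 56.25 pos [628.8  65.2 182.9] rpy [-1.7993e+02  1.3000e-01  4.1550e+01] F [ 1.   0.3 -0.4] w 52.1 gf 0.0 q [-53.  26.  59.  90. -23.  76. -39.]
row [-1.3091  0.959   0.166 ] [-4.000e-04  1.700e-03  4.137e-01] rows>= 7
```

>>> apply_moves([
  [-0.2,0.15,0,0,0,0.1,0.5],
  [-0.4,0.3,0,0,0,0.2,0.5],
  [-0.6,0.45,0,0,0,0.3,0.4],
  [-0.8,0.6,0,0,0,0.41,0.4],
  [-0.9,0.65,0,0,0,0.41,0.4],
  [-0.9,0.65,0,0,0,0.41,0.4],
])

```text
time_s: 56.85
tool_pos: [0.5775, -0.1563, 0.1838]
tool_rot: [180.0, 0.1, 5.8]
force: [0.2, 0.8, -0.5]
grip_width: 0.0352
grasp_force: 0.0
```

```bash
python3 - <<'E'
from h import *
st(); plan([560,-252,150],[180,0,6])
E
```

```text
t 56.85 pos [ 577.5 -156.3  183.8] rpy [1.7995e+02 1.2000e-01 5.8500e+00] F [ 0.2  0.8 -0.5] w 35.2 gf 0.0 q [-40.  25.  68.  96. -23.  76. -53.]
row [-0.1357  0.467   0.1699] [ 0.0006  0.0014 -0.0017] rows>= 3
```

>>> apply_moves([
  [0.1,0.08,0,0,0,0,0.35],
  [0.2,0.15,0,0,0,0,0.35],
  [0.2,0.15,0,0,0,0,0.35],
])

```text
time_s: 57.15
tool_pos: [0.6249, -0.1761, 0.1826]
tool_rot: [180.0, 0.1, 6.4]
force: [0.2, -0.7, -0.5]
grip_width: 0.0311
grasp_force: 0.0
```

```bash
python3 - <<'E'
from h import *
st(); plan([615,-251.8,60],[180,0,6])
c,im=look(["chalk_stick"])
E
```

```text
t 57.15 pos [ 624.9 -176.1  182.6] rpy [1.7995e+02 1.0000e-01 6.4000e+00] F [ 0.2 -0.7 -0.5] w 31.1 gf 0.0 q [-32.  31.  63.  88. -28.  78. -50.]
row [-0.0904  0.3702  0.6134] [0.0006 0.0012 0.0046] rows>= 3
chalk_stick 0.78 [347. 210.] [ 615.8 -250.9   75.8   12.1    6.7] 775
```

>>> apply_moves([
  [-0.04,0.15,0.2,0,0.001,-0.001,0.35],
  [-0.088,0.36,0.4,0,0.001,-0.001,0.35],
  [-0.088,0.367,0.613,0,0.001,-0.001,0.35],
  [-0.088,0.367,0.613,0,0.001,-0.001,0.35],
  [-0.088,0.367,0.613,0,0.001,-0.001,0.35],
  [-0.088,0.367,0.613,0,0.001,-0.001,0.35],
])

```text
time_s: 57.85
tool_pos: [0.6145, -0.251, 0.0633]
tool_rot: [180.0, -0.2, 6.3]
force: [0.2, -0.1, 0.6]
grip_width: 0.0308
grasp_force: 0.0
```

```bash
python3 - <<'E'
from h import *
st(); plan([615.5,-251.2,2.5],[180,0,6.5])
E
```

```text
t 57.85 pos [ 614.5 -251.    63.3] rpy [ 1.7996e+02 -1.7000e-01  6.3300e+00] F [ 0.2 -0.1  0.6] w 30.8 gf 0.0 q [-21.  38.  58.  93. -34.  68. -39.]
row [0.0039 0.0012 0.3039] [ 0.0004 -0.0019 -0.002 ] rows>= 2
```

>>> apply_moves([
  [0.004,0.001,0.15,0,-0.002,-0.002,0.35],
  [0.004,0.001,0.26,0,-0.002,-0.002,0.35],
  [0.004,0.001,0.304,0,-0.002,-0.002,0.35],
  [0.004,0.001,0.304,0,-0.002,-0.002,0.35],
  [0.004,0.001,0.304,0,-0.002,-0.002,0.05],
  [0.004,0.001,0.304,0,-0.002,-0.002,0.05],
  [0.004,0.001,0.304,0,-0.002,-0.002,0.05],
  [0.004,0.001,0.304,0,-0.002,-0.002,0.05],
  [0.004,0.001,0.304,0,-0.002,-0.002,0.05],
], grip_force=15)

```text
time_s: 58.75
tool_pos: [0.6137, -0.2524, 0.0006]
tool_rot: [180.0, 0.1, 6.3]
force: [0.6, 1.3, 4.1]
grip_width: 0.0113
grasp_force: 15.0
```

```bash
python3 - <<'E'
from h import *
st(); print(loc(-45,68)); plan([521.3,252,90],[180,0,2.65])
E
```

```text
t 58.75 pos [ 6.137e+02 -2.524e+02  6.000e-01] rpy [1.80e+02 1.50e-01 6.33e+00] F [0.6 1.3 4.1] w 11.3 gf 15.0 q [-19.  42.  54.  95. -38.  63. -37.]
[521.30416076 251.64671782]
row [-0.1823 -2.5578 -0.4464] [0.0001 0.0017 0.0428] rows>= 11
```

>>> apply_moves([
  [0,0,-0.2,0,0,0,0.05],
  [0,0,-0.4,0,0,0,0.05],
  [0,-0.25,-0.55,0,0,0,0.05],
  [0,-0.5,-0.55,0,0,0,0.05],
  [-0.02,-0.75,-0.55,0,0,0,0.05],
  [-0.05,-1,-0.55,0,0,0.02,0.05],
])

```text
time_s: 59.35
tool_pos: [0.5831, -0.0605, 0.1101]
tool_rot: [-180.0, 0.2, 4.6]
force: [0.3, 0.0, 0.3]
grip_width: 0.0104
grasp_force: 15.0
```

>>> apply_moves([
  [0,-0.25,0,0,0,0,0.05],
  [-0.02,-0.5,0,0,0,0.01,0.05],
  [-0.05,-0.75,0,0,0,0.02,0.05],
  [-0.1,-1,0,0,0,0.02,0.05],
  [-0.1,-1,0,0,0,0.02,0.05],
  [-0.1,-1,0,0,0,0.02,0.05],
  [-0.1,-1,0,0,0,0.02,0.05],
])

```text
time_s: 60.05
tool_pos: [0.5476, 0.1339, 0.1101]
tool_rot: [179.9, 0.2, 2.8]
force: [0.2, -0.9, -0.9]
grip_width: 0.0108
grasp_force: 15.0
```

```bash
python3 - <<'E'
from h import *
st(); plan([519.5,252,90],[180,0,2.65])
o=env.get_obs()
c=viewer.get_calibration("wrist"); im=viewer.read_camera("wrist")
for m in masks_of("wrist","chalk_stick")[:2]:
    P=onplane(c,np.argwhere(m['pixels'])[:,::-1],o['tool_pos'][2]+.005)*1000
    L=(P-o['tool_pos']*1000)@R(o['tool_rot']); print(m['conf'],m['pixels'].sum(),L.min(0),L.max(0),np.polyfit(L[L[:,0]>12][:,0],L[L[:,0]>12][:,1],1))
E
```

```text
t 60.05 pos [547.6 133.9 110.1] rpy [179.94   0.19   2.79] F [ 0.2 -0.9 -0.9] w 10.8 gf 15.0 q [-71.  24.  67. 105. -24.  67. -83.]
row [-0.1111 -0.5967  0.1002] [0.0007 0.0022 0.0016] rows>= 3
0.67 2415 [-39.67489744  -4.90064661  -5.13055108] [39.71868339  6.66614632 -4.8668392 ] [0.0081678  0.63154965]
```

>>> apply_moves([
  [0,-0.1,0.1,0,0,0,0.05],
  [-0.03,-0.2,0.2,0,0,0,0.05],
  [-0.06,-0.3,0.23,0,0,0,0.05],
  [-0.06,-0.3,0.23,0,0,0,0.05],
])

```text
time_s: 60.55
tool_pos: [0.5309, 0.1962, 0.0627]
tool_rot: [180.0, 0.4, 3.0]
force: [0.2, 0.4, -0.4]
grip_width: 0.0107
grasp_force: 15.0
```

```bash
python3 - <<'E'
from h import *
st(); plan([520.1,252,60],[180,0,2.65])
E
```

```text
t 60.55 pos [530.9 196.2  62.7] rpy [179.99   0.35   2.99] F [ 0.2  0.4 -0.4] w 10.7 gf 15.0 q [-74.  28.  63. 107. -28.  63. -87.]
row [-0.0394 -0.2815  0.0135] [0.0002 0.0041 0.004 ] rows>= 2
```

>>> apply_moves([
  [-0.02,-0.14,0.01,0,0.003,0.003,0.05],
  [-0.039,-0.28,0.01,0,0.003,0.003,0.05],
  [-0.039,-0.281,0.1,0,0.003,0.003,0.05],
  [-0.039,-0.281,0.15,0,0.003,0.003,0.05],
  [-0.039,-0.281,0.15,0,0.003,0.003,0.05],
  [-0.039,-0.281,0.15,0,0.003,0.003,0.05],
  [-0.039,-0.281,0.15,0,0.003,0.003,0.05],
])

```text
time_s: 61.25
tool_pos: [0.5224, 0.2492, 0.0347]
tool_rot: [180.0, -0.1, 2.5]
force: [0.4, 0.6, -0.5]
grip_width: 0.011
grasp_force: 15.0
```

```bash
python3 - <<'E'
from h import *
st(); plan([520.1,252,20],[180,0,2.65])
E
```

```text
t 61.25 pos [522.4 249.2  34.7] rpy [ 1.7999e+02 -1.1000e-01  2.5000e+00] F [ 0.4  0.6 -0.5] w 11.0 gf 15.0 q [-76.  31.  60. 107. -31.  61. -91.]
row [-0.011  -0.0147  0.0734] [ 0.0001 -0.0013 -0.0018] rows>= 1
```

>>> apply_moves([
  [-0.009,-0.012,0.02,0,-0.001,-0.001,0.05],
  [-0.009,-0.012,0.02,0,-0.001,-0.001,0.05],
  [-0.009,-0.012,0.02,0,-0.001,-0.001,0.05],
])

```text
time_s: 61.55
tool_pos: [0.5195, 0.253, 0.0301]
tool_rot: [180.0, 0.0, 2.7]
force: [-0.1, -0.4, -0.0]
grip_width: 0.011
grasp_force: 15.0
```

```bash
python3 - <<'E'
from h import *
st(); plan([520.1,252,20],[180,0,2.65])
c=viewer.get_calibration("wrist"); im=viewer.read_camera("wrist"); np.save("w13.npy",im); np.save("w13c.npy",c,allow_pickle=True)
u=project(c,[.521,.252,.02])[0].astype(int); print(u)
x0,y0=max(u[0]-80,0),max(u[1]-110,0); print(x0,y0)
cv2.imwrite("pics/w13.png",cv2.resize(im[y0:y0+150,x0:x0+160,::-1],(640,600),interpolation=cv2.INTER_CUBIC))
E
```

```text
t 61.55 pos [519.5 253.   30.1] rpy [1.7999e+02 3.0000e-02 2.7300e+00] F [-0.1 -0.4 -0. ] w 11.0 gf 15.0 q [-76.  31.  60. 107. -31.  60. -91.]
row [0.0029 0.005  0.0503] [0.0001 0.0004 0.0009] rows>= 1
[277 255]
197 145
```

View pics/w13.png

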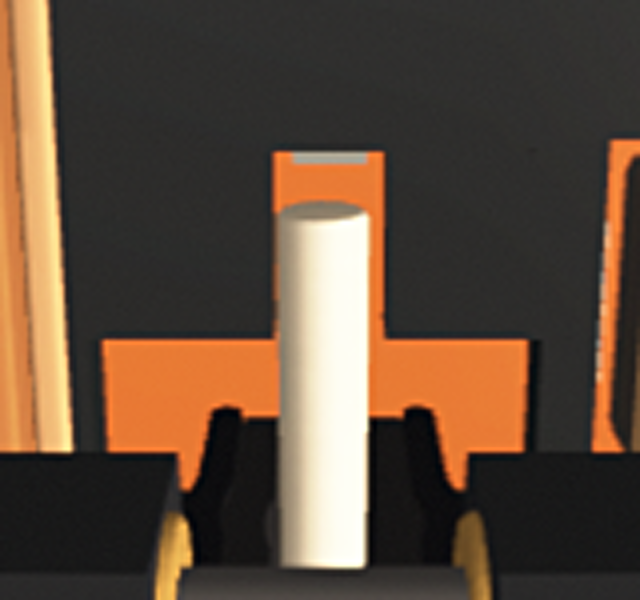

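```bash
python3 - <<'E'
from h import *
c=np.load("w13c.npy",allow_pickle=True).item()
f=lambda p,z: (onplane(c,np.array([p])/4+[197-.4,145-.4],z)[0]*1000).round(1)
print('cut',f([274,152],.018),f([384,152],.018),f([275,330],.018),f([384,330],.018)); print('chalk end low',f([323,201],.0295),'end top',f([323,220],.0405),'sides',f([280,260],.035),f([369,260],.035),f([279,500],.035),f([368,500],.035))
E
```

```text
cut [561.1 260.5  18. ] [561.7 246.2  18. ] [536.6 259.5  18. ] [537.3 244.7  18. ]
chalk end low [557.5 253.9  29.5] end top [557.8 254.   40.5] sides [551.2 258.8  35. ] [551.7 248.1  35. ] [519.6 257.7  35. ] [520.1 246.4  35. ]
```

The crop shows the chalk lined up over its cutout with only 1.2 mm (+x) and 0.7 mm (−y) to correct. I'll correct and press down.

>>> apply_moves([
  [0.006,0.004,0.02,0,0,0,0.05],
  [0.006,0.004,0.04,0,0,0,0.05],
  [0.006,0.004,0.06,0,0,0,0.05],
  [0.006,0.004,0.075,0,0,0,0.05],
  [0.006,0.004,0.075,0,0,0,0.05],
])

```text
time_s: 62.1
tool_pos: [0.5204, 0.2518, 0.0144]
tool_rot: [180.0, 0.1, 2.7]
force: [-1.3, 0.4, -0.6]
grip_width: 0.0107
grasp_force: 15.0
```

>>> apply_moves([
  [0,0,0.01,0,0,0,0.05],
  [0,0,0.02,0,0,0,0.05],
  [0,0,0.03,0,0,0,0.05],
])

```text
time_s: 62.4
tool_pos: [0.5209, 0.2521, 0.0102]
tool_rot: [-180.0, 0.1, 2.7]
force: [-5.5, -1.7, 18.6]
grip_width: 0.0108
grasp_force: 15.0
```

>>> apply_moves([
  [0,0,0,0,0,0,0.28],
  [0,0,0,0,0,0,0.28],
  [0,0,0,0,0,0,0.28],
  [0,0,-0.1,0,0,0,0.28],
  [0,0,-0.18,0,0,0,0.28],
  [0,0,-0.18,0,0,0,0],
  [0,0,-0.18,0,0,0,0],
  [0,0,-0.18,0,0,0,0],
  [0,0,-0.18,0,0,0,0],
  [0,0,-0.1,0,0,0,0],
  [0,0,-0.06,0,0,0,0],
  [0,0,-0.05,0,0,0,0],
  [0,0,-0.04,0,0,0,0],
])

```text
time_s: 63.7
tool_pos: [0.5201, 0.252, 0.021]
tool_rot: [-179.9, 0.4, 2.7]
force: [-20.2, -5.6, 58.8]
grip_width: 0.0004
grasp_force: 29.1
```

```bash
python3 - <<'E'
from h import *
st()
E
```

```text
t 63.7 pos [520.1 252.   21. ] rpy [-179.85    0.36    2.7 ] F [-20.2  -5.6  58.8] w 0.4 gf 29.1 q [-75.  32.  59. 107. -32.  60. -90.]
```

The chalk is home, with its top at 21.0 mm. I'll press-check the tin lid, where home is 21 mm.

>>> apply_moves([
  [0,0,-0.25,0,0,0,0],
  [0,0,-0.5,0,0,0,0],
  [0.2,0.2,-0.5,0,0,0,0],
  [0.4,0.4,-0.5,0,0,0,0],
  [0.48,0.55,-0.5,0,0,0,0],
  [0.48,0.55,-0.5,0,0,0,0],
  [0.48,0.55,-0.5,0,0,0,0],
])

```text
time_s: 64.4
tool_pos: [0.622, 0.1442, 0.1156]
tool_rot: [179.9, 0.1, 2.5]
force: [0.4, 0.6, -0.3]
grip_width: 0.0008
grasp_force: 0.0
```

```bash
python3 - <<'E'
from h import *
st(); plan([620,145,30],[180,0,2.65])
E
```

```text
t 64.4 pos [622.  144.2 115.6] rpy [1.7992e+02 1.3000e-01 2.4600e+00] F [ 0.4  0.6 -0.3] w 0.8 gf 0.0 q [-60.  33.  61.  94. -30.  72. -81.]
row [-0.0088 -0.0052  0.4282] [ 0.0009  0.0015 -0.0023] rows>= 2
```

>>> apply_moves([
  [0,0,0.2,0,0,0,0],
  [0,0,0.38,0,0,0,0],
  [0,0,0.43,0,0,0,0],
  [0,0,0.46,0,0,0,0],
  [0,0,0.475,0,0,0,0],
  [0,0,0.482,0,0,0,0],
])

```text
time_s: 65.0
tool_pos: [0.6228, 0.1472, 0.0218]
tool_rot: [-180.0, -0.1, 2.7]
force: [-0.7, -0.3, 0.5]
grip_width: 0.0004
grasp_force: 0.0
```

```bash
python3 - <<'E'
from h import *
st()
E
```

```text
t 65.0 pos [622.8 147.2  21.8] rpy [-1.7998e+02 -8.0000e-02  2.7400e+00] F [-0.7 -0.3  0.5] w 0.4 gf 0.0 q [-57.  38.  56.  98. -35.  63. -77.]
```

The tin is home: there is no contact down to 21.8 mm. I'll retreat and do a final check.

>>> apply_moves([
  [0,0,-0.25,0,0,0,0],
  [0,0,-0.5,0,0,0,0],
  [0,0,-0.75,0,0,0,0],
  [0,0.1,-1,0,0,-0.1,0],
  [-0.1,0.3,-1,0,0,-0.2,0],
  [-0.2,0.5,-1,0,0,-0.3,0],
  [-0.3,0.5,-1,0,0,-0.4,0],
  [-0.3,0.5,-1,0,0,-0.5,0],
  [-0.3,0.5,-1,0,0,-0.6,0],
  [-0.3,0.5,-1,0,0,-0.7,0],
  [-0.3,0.5,-1,0,0,-0.8,0],
  [-0.3,0.5,-1,0,0,-0.9,0],
  [-0.3,0.5,-1,0,0,-1,0],
  [-0.3,0.5,-1,0,0,-1,0],
  [-0.3,0.5,-1,0,0,-1,0],
])

```text
time_s: 66.5
tool_pos: [0.5672, 0.0436, 0.2216]
tool_rot: [179.9, -0.0, 88.4]
force: [-0.2, 0.6, -0.6]
grip_width: 0.0006
grasp_force: 0.0
```

>>> apply_moves([
  [-0.1,0,-0.25,0,0,0,0],
  [-0.2,0,-0.5,0,0,0,0],
  [-0.2,0,-0.6,0,0,0,0],
  [-0.2,0,-0.6,0,0,0,0],
  [-0.2,0,-0.6,0,0,0,0],
  [-0.2,0,-0.6,0,0,0,0],
])

```text
time_s: 67.1
tool_pos: [0.5654, 0.0047, 0.3395]
tool_rot: [-179.9, 0.0, 88.6]
force: [0.3, -0.4, 0.1]
grip_width: 0.0006
grasp_force: 0.0
```

```bash
python3 - <<'E'
from h import *
st(); stop_tray(); c,im=look(["ink_tin","board_duster","marker_pen","loaf_stamp","chalk_stick"],"pics/w14.png")
E
```

```text
t 67.1 pos [565.4   4.7 339.5] rpy [-1.7986e+02  2.0000e-02  8.8630e+01] F [ 0.3 -0.4  0.1] w 0.6 gf 0.0 q [-53.   9.  57.  86.  -7.  90.   2.]
tray 0.78 [571.3 156.1 223.3 161.6   2.9]
corner_stop 0.96 [690.8 155.2 139.9  24.4 -86.7]
ink_tin 0.85 [131. 227.] [336.5 -78.6  68.9  44.4  63.7] 1117
ink_tin 0.6 [318.  52.] [624.6 163.3 101.4  70.3 -87.4] 3981
board_duster 0.67 [258.  53.] [542.6 158.4 111.9  47.9 -87.3] 3318
marker_pen 0.85 [212.  54.] [480.8 158.6 138.   19.1 -86.6] 1216
```

View pics/w14.png

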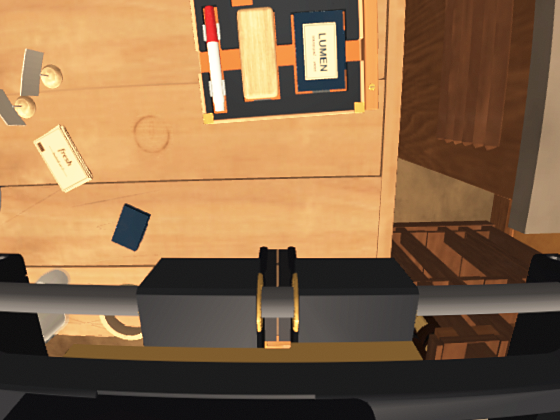

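Pen (213,60), duster (258,53) and tin (320,52) sit in the tray. One last numeric check from over the corner.

>>> apply_moves([
  [0.25,0,0,0,0,0,0],
  [0.5,0,0,0,0,0,0],
  [0.5,0,0,0,0,0,0],
  [0.5,0,0,0,0,0,0],
  [0.5,0,0,0,0,0,0],
])

```text
time_s: 68.05
tool_pos: [0.5684, 0.1028, 0.3408]
tool_rot: [-180.0, 0.1, 88.6]
force: [0.3, -1.3, 0.8]
grip_width: 0.0001
grasp_force: 0.0
```

```bash
python3 - <<'E'
from h import *
st(); stop_tray(); c,im=look(["ink_tin","board_duster","marker_pen","loaf_stamp","chalk_stick"])
print('exp',loc(54,-26),loc(-28.5,-26),loc(-88,-26),loc(54,74.5),loc(-45,68))
E
```

```text
t 68.05 pos [568.4 102.8 340.8] rpy [-1.7998e+02  6.0000e-02  8.8570e+01] F [ 0.3 -1.3  0.8] w 0.1 gf 0.0 q [-59.  10.  53.  84.  -8.  90.  -7.]
tray 0.85 [569.9 185.7 225.2 219.3   2.9]
corner_stop 0.78 [583.9 198.5 233.9 231.4 -87. ]
ink_tin 0.95 [313. 124.] [625.7 163.4 101.2  68.2 -87.5] 3402
ink_tin 0.88 [136. 271.] [338.4 -63.4  47.6  32.7  65.3] 415
board_duster 0.77 [259. 131.] [543.3 158.9 110.3  46.6 -87.5] 2848
board_duster 0.52 [311.  45.] [619.9 264.4  47.3  40.9  89.1] 1040
marker_pen 0.56 [218. 127.] [481.4 156.5 137.4  16.3 -86.9] 959
marker_pen 0.41 [274.  86.] [569.9 186.2 229.9 224.6   2.9] 17354
loaf_stamp 0.7 [313.  46.] [621.1 268.3  48.4  40.4  89.2] 969
chalk_stick 0.84 [240.  60.] [521.5 252.1  76.9  12.7   2.9] 507
chalk_stick 0.67 [275.  89.] [569.9 186.2 229.9 224.3   3. ] 17576
exp [624.54435571 162.32448013] [542.13258098 158.51011432] [482.69621012 155.75914747] [619.89776464 262.7170057 ] [521.30416076 251.64671782]
```

Everything reads in place, and the tray is square and flush (2.9° against the stop's 3.0°). I'll hand in.

```bash
python3 -c "
from cell import env
print(env.sign_off())"
```

```text
the job is handed in; nothing more can be done
None
```

I handed the job in at about 68 s: the tray is flush in the corner, and the ink tin (lid up), duster, pen, stamp and chalk all measured home in their cutouts; sign-off returned no verdict.

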